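# Clamp the de-airing chamber's cover down crosswise

### The arm

A 6-joint arm with a two-finger parallel gripper is mounted at the origin on the work surface. World frame = base frame: x ahead of the robot, y to its left, z up, the work surface at z = 0. Lengths are in mm, angles in rad, forces in N, time in s.
With the tool pointing down it reaches from about 375 to 900 mm from the base axis. Payload 3.1 kg.
Tool frame: the origin (TCP) lies midway between the tips of the shut fingers; the grasp point (between the pads) lies pinch_z behind it (pinch_z is the distance from the TCP to the grasp point, in mm); z points along the fingers, y is the direction in which the jaws open and shut (so a half turn about z gives the same grasp; the last joint's range is limited). The gripper opens to 87 mm and grips with 3 to 60 N. Pads are 19 mm wide; open, the fingers measure 117 mm over their backs; the gripper's body (75 mm by 190 mm) begins 51 mm behind the grasp point.
Start: joints at [-1.387, 0.527, 1.433, -0, 1.181, -0.178], TCP at [221.245, -584.506, 222.548] pointing down, gripper open.
Joint ranges: [-3.08, 3.08], [-0.75, 2.2], [0.22, 2.44], [-1.43, 4.57], [0, 2.65], [-2.85, 2.85]. Speed limits (rad/s): [2.79, 2.79, 3.14, 3.14, 3.14, 3.14].

### API

Orientations are given as a rotation vector (axis times angle).
In Python, from station import * gives the robot as it stands.
- The arm moves only by the tool drive_tool, never from a script. Its argument "commands" is a list that holds one entry, the list of rows, each a list of 7 numbers: the shift along the world's x, y, z in m, then the turn, a rotation vector about the world's x, y, z in degrees, then the opening, from -1 (shut) to 1 (fully open), so that 0 is half open. In form: [[[x, y, z, ax, ay, az, jaw], ...]]. A call has exactly 8 rows; each row shifts and turns the commanded pose from where the row before left it; what a row does not reach is not made up. A row lasts 1/12 s, in which the tool goes at most 41.7 mm and 7.16 degrees, less where a joint would pass 70% of its speed; a pose out of reach is approached as far as the arm can. A call is refused whole if a number of a shift passes 0.0417 or a number of a turn 7.16, either way. A call with a gripper value outside its range is refused whole. The fingers move at their own pace and stop on an object; the grip force is fixed at half the most. Time passes only in rows, so rows that do not move let the fingers close, or fill a call up. It gives the time, the measured TCP pose, the force and the opening at its end, in the units of the state.
- state(): the state, without advancing time (a new reading comes with each control period).
- capture(name): name is "side" or "top"; returns a dict with "image" (400x640x3 uint8, blue, green, red), "intrinsics" (3x3 intrinsics, pixels), "R" (3x3) and "t" (3): a world point X has camera coordinates R X + t. Camera axes: x right, y down, z forward; pixel columns grow to the right and rows downward; lengths in mm; the calibration is good to about 2 mm. A picture is of the moment at which its call begins. There is no depth.
- close_job(): hands the job in, once; it reports no verdict.
Trained networks look in the newest picture that a camera, given by its name, has taken for a name from the list of things; names that differ only in an ending like _2 or _b are one class to them, and where a whole thing is asked for, a point or a joint stands for the part that bears it (a point fixed in the world has none). Each returns a list of dicts, best first, with "score" (0 to 1); they miss things now and then, are a little off and sometimes report something else, mostly with a low value. They report only what shows in the picture. A call takes as long as a camera call.
- silhouettes(camera, target): "mask" (400x640 bool, what is visible of it) and "xy" ([column, row] as shares, 0 to 1, of the picture: columns of its width, rows of its height, amid what is visible of it).
- pinpoint(camera, target): "xy" ([column, row] as shares, 0 to 1, of the picture: columns of its width, rows of its height: a listed point, or the origin of a listed thing).
The state is a dict: "time_s": time; "joint_pos": joint angles; "qvel": joint speeds; "effort": joint torques, N m; "eef_pos": TCP position; "orientation": TCP orientation; "wrist_force": force on the tool from outside, world axes, zero at the start; "torque": the same for the moment, N m; "opening": finger opening in mm.
Only numpy, scipy, OpenCV 4.12 (cv2) and the standard library are available. Lean on these libraries where they do the work, as an engineer would, in place of code of your own. Each camera call takes 0.05 s, during which the arm holds its last target.

### The job

Screw the cover of the clay de-airing chamber down with its four clamp levers, turning them clockwise, crosswise and in two rounds so that the plate never tips far: in the first round bring two opposite levers, then the other two, to point straight out from their corners; in the second round tighten two opposite levers, then the other two, until each is felt to be home and properly tight, about 8 N at 50 mm from its screw. Do not force any lever, leave the cover flat on its seat, and do not disturb the things lying about.

Things in the scene. Friction and masses are not known exactly. Their poses are not given: they have to be found in the camera images.
- chamber: Small fixed de-airing chamber for clay: a low grey box 180 x 180 mm and 48 mm high on a 210 x 210 mm, 8 mm thick dark foot. Origin at the centre of its underside, z up. The four clamp levers are numbered counter-clockwise seen from above, so 1 and 3 are opposite, 2 and 4 are opposite.
- plate: The chamber's cover: aluminium plate 140 x 140 x 10 mm with a round sight glass. Origin at the centre of its underside, z normal to it. It floats 60 mm above the table on a springy seal under the four levers and sinks 5 to 8 mm before it sits on its hard seat; how far differs each time, cannot be measured beforehand and is felt as a sharp rise of resistance at the levers.
- clamp1: Clamp lever 1: black lever on a steel collar that presses the cover down; screw axis at (+45, +45) mm in the chamber frame. Origin on that axis at the collar's underside, about 70 mm above the table at turn 0 (up to 1 mm more or less); z up, x along the lever. Lever: a bar 12 mm wide, from 16 to 32 mm above the origin, reaching 62 mm out from the axis. It sinks 5 mm per radian.
- turn1 (a joint): Turn of lever 1 in rad, growing clockwise seen from above (tightening), 0 to 0.12 at the start. The lever's direction in the chamber frame is 45 degrees plus 0.75 rad minus this value: at 0.75 it points straight out from its corner. Pushed square-on 50 mm out it takes 3 to 6 N until the cover is home (1.0 to 1.7 rad, each lever differently), then 1 to 3 N more per mm: 8 N is tight, under 6 loose, over 10 forced.
- clamp2: Clamp lever 2: black lever on a steel collar that presses the cover down; screw axis at (-45, +45) mm in the chamber frame. Origin on that axis at the collar's underside, about 70 mm above the table at turn 0 (up to 1 mm more or less); z up, x along the lever. Lever: a bar 12 mm wide, from 16 to 32 mm above the origin, reaching 62 mm out from the axis. It sinks 5 mm per radian.
- turn2 (a joint): Turn of lever 2 in rad, growing clockwise seen from above (tightening), 0 to 0.12 at the start. The lever's direction in the chamber frame is 135 degrees plus 0.75 rad minus this value: at 0.75 it points straight out from its corner. Feels like lever 1; it stays where it is left.
- clamp3: Clamp lever 3: black lever on a steel collar that presses the cover down; screw axis at (-45, -45) mm in the chamber frame. Origin on that axis at the collar's underside, about 70 mm above the table at turn 0 (up to 1 mm more or less); z up, x along the lever. Lever: a bar 12 mm wide, from 16 to 32 mm above the origin, reaching 62 mm out from the axis. It sinks 5 mm per radian.
- turn3 (a joint): Turn of lever 3 in rad, growing clockwise seen from above (tightening), 0 to 0.12 at the start. The lever's direction in the chamber frame is 225 degrees plus 0.75 rad minus this value: at 0.75 it points straight out from its corner. Feels like lever 1; it stays where it is left.
- clamp4: Clamp lever 4: black lever on a steel collar that presses the cover down; screw axis at (+45, -45) mm in the chamber frame. Origin on that axis at the collar's underside, about 70 mm above the table at turn 0 (up to 1 mm more or less); z up, x along the lever. Lever: a bar 12 mm wide, from 16 to 32 mm above the origin, reaching 62 mm out from the axis. It sinks 5 mm per radian.
- turn4 (a joint): Turn of lever 4 in rad, growing clockwise seen from above (tightening), 0 to 0.12 at the start. The lever's direction in the chamber frame is 315 degrees plus 0.75 rad minus this value: at 0.75 it points straight out from its corner. Feels like lever 1; it stays where it is left.
- rib: Loose flat wooden rib 90 x 45 x 7 mm on the table beside the chamber; origin under its centre. Bystander.
- batten: Loose dark steel batten 300 x 22 x 8 mm on the table beside the chamber; origin under its centre. Bystander.
- scraper: Loose spatula-shaped scraper, 190 mm long, on the table beside the chamber; origin under its middle. Bystander.
- cup: Unfired clay-coloured cup, 84 mm across, 105 mm high; origin under its centre. Bystander.
- rolling_pin: Wooden rolling pin 380 mm long, 48 mm thick; origin under its centre. Bystander.

How it is judged:
By the outcome, as a careful person would: the job done as asked, in the order asked, and still so for the second after the job is handed in, with the robot touching nothing.
It also fails if it takes over 72 s, if anything falls off the work surface, if the arm or the gripper's body presses on something with over 40 N, if the wrist force passes 120 N, or if a joint passes its speed limit or range.

## Working session

There is one attempt and no reset: what is moved stays moved. The work goes in short steps, Python scripts to look and compute and a tool call to move; the robot and the scene stay as the last step left them, time stands still between calls to the robot, and variables do not carry over. Pictures are saved under pics/ and viewed, and the job is handed in when it is done.

Besides the shell and the picture viewer there is one more tool, called after "Call:" in YAML: its name, and indented under it one key for each argument. drive_tool: Moves the arm, as the interface text tells. Its arguments: {"type":"object","properties":{"commands":{"type":"array"}},"required":["commands"]}

```bash
ls; mkdir -p pics
python3 - <<'E'
from station import *
import cv2
s=state()
for k,v in s.items(): print(k,v)
for n in ("side","top"):
    c=capture(n); cv2.imwrite(f"pics/{n}0.png",c["image"]); print(n,c["intrinsics"],c["R"],c["t"])
    for t in ("chamber","plate","clamp1","clamp2","clamp3","clamp4","cup"):
        print(t,[(round(d["score"],2),[round(d["xy"][0]*640,1),round(d["xy"][1]*400,1)]) for d in pinpoint(n,t)][:5])
E
```

```text
pics
time_s 0.0
joint_pos [-1.38748400e+00  5.28445905e-01  1.43392921e+00  1.42072436e-05
  1.18142543e+00 -1.78522118e-01]
qvel [ 0.00074591 -0.00040225  0.00042582 -0.00019958 -0.00023141 -0.00219782]
effort [-3.95727739e-04 -4.40045428e+01 -1.76593459e+01  6.33049314e-02
  5.82072535e-02 -1.52503571e-04]
eef_pos [ 221.12252993 -583.76865895  221.57555312]
orientation [-3.08814858e+00 -5.64867120e-01 -1.23215748e-05]
wrist_force [ 0.02378529  0.08460905 -0.69999876]
torque [ 0.01235702  0.00918575 -0.0071936 ]
opening 86.87431838070984
side [[492.95050447   0.         315.79510672]
 [  0.         492.95050447 199.62942721]
 [  0.           0.           1.        ]] [[-0.96202991 -0.27293947 -0.00157899]
 [-0.18699329  0.6632874  -0.72462635]
 [ 0.19882645 -0.69681696 -0.68914016]] [ 543.16137882  162.86729655 1538.74628652]
chamber [(0.63, [332.1, 196.7]), (0.43, [359.6, 135.5])]
plate [(0.9, [332.5, 188.7])]
clamp1 [(0.72, [346.9, 191.2]), (0.61, [319.9, 195.2]), (0.49, [316.4, 175.1]), (0.44, [339.3, 172.8])]
clamp2 [(0.72, [346.9, 191.2]), (0.61, [319.9, 195.2]), (0.49, [316.4,
[... 367 characters left out ...]
         0.           1.        ]] [[-0.02767668 -0.99949334  0.01571799]
 [-0.98916543  0.02511607 -0.1446407 ]
 [ 0.14417264 -0.01955087 -0.9893594 ]] [ -14.35285162  554.81276329 1588.39824786]
chamber [(0.6, [347.9, 207.3])]
plate [(0.95, [346.1, 203.5])]
clamp1 [(0.65, [328.9, 199.1]), (0.65, [339.5, 222.9]), (0.5, [364.5, 211.0]), (0.43, [357.0, 187.8])]
clamp2 [(0.65, [328.9, 199.1]), (0.65, [339.5, 222.9]), (0.5, [364.5, 211.0]), (0.43, [357.0, 187.8])]
clamp3 [(0.65, [328.9, 199.1]), (0.65, [339.5, 222.9]), (0.5, [364.5, 211.0]), (0.43, [357.0, 187.8])]
clamp4 [(0.65, [328.9, 199.1]), (0.65, [339.5, 222.9]), (0.5, [364.5, 211.0]), (0.43, [357.0, 187.8])]
cup [(0.85, [177.6, 189.8])]
```

View pics/side0.png

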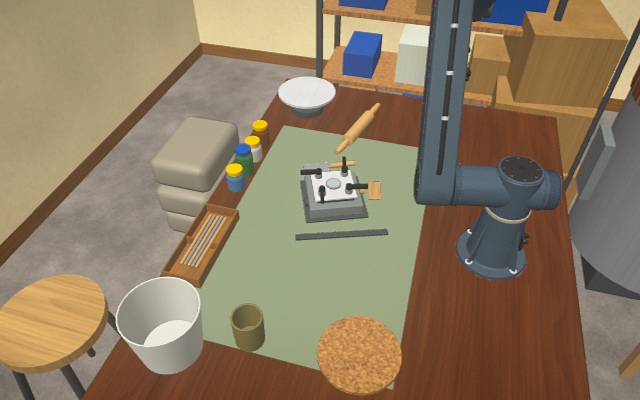

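View pics/top0.png

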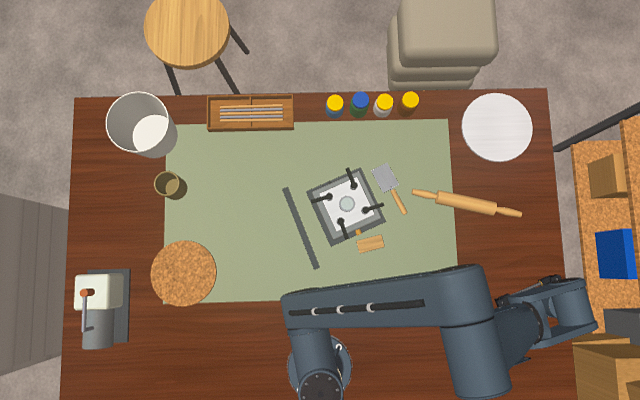

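Run:
```python
import cv2
a=cv2.imread("pics/top0.png")[150:260,280:430]
cv2.imwrite("pics/topz.png",cv2.resize(a,None,fx=5,fy=5,interpolation=cv2.INTER_CUBIC))
a=cv2.imread("pics/side0.png")[120:250,260:420]
cv2.imwrite("pics/sidez.png",cv2.resize(a,None,fx=4.5,fy=4.5,interpolation=cv2.INTER_CUBIC))
```

```text
(no output)
```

View pics/topz.png

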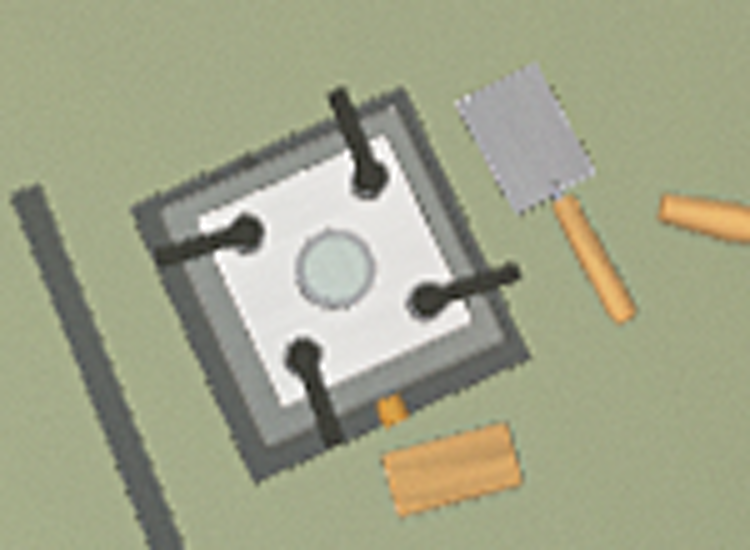

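View pics/sidez.png

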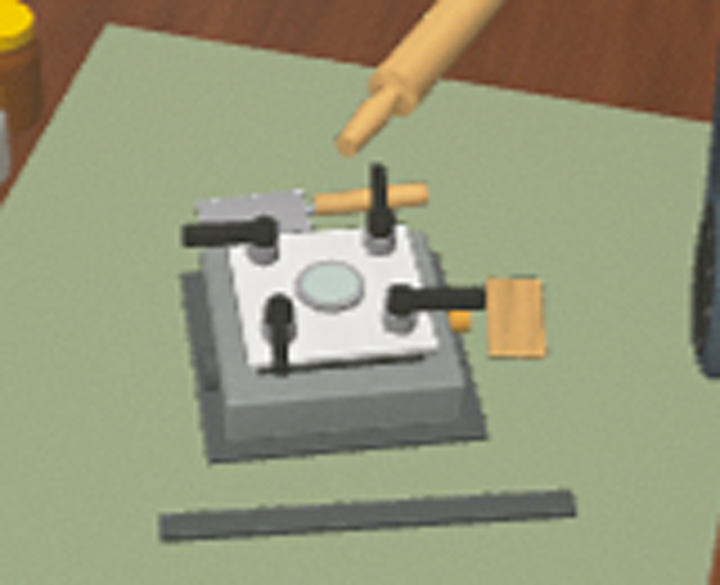

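```bash
cat > h.py <<'E'
import numpy as np, cv2
from scipy.optimize import least_squares
def proj(c,X):
    X=np.atleast_2d(X); p=X@np.array(c["R"]).T+np.array(c["t"]); p=p@np.array(c["intrinsics"]).T
    return p[:,:2]/p[:,2:]
def back(c,uv,z):
    K=np.array(c["intrinsics"]);R=np.array(c["R"]);t=np.array(c["t"])
    d=R.T@np.linalg.solve(K,np.array([uv[0],uv[1],1.])); o=-R.T@t
    return o+d*(z-o[2])/d[2]
AX=np.array([[45,45],[-45,45],[-45,-45],[45,-45]],float)
def toW(p,xy):
    c,s=np.cos(p[2]),np.sin(p[2]); xy=np.atleast_2d(xy)
    return np.c_[p[0]+c*xy[:,0]-s*xy[:,1],p[1]+s*xy[:,0]+c*xy[:,1]]
E
python3 - <<'E'
from station import *
from h import *
cs={n:capture(n) for n in("side","top")}
np.save("cs.npy",cs,allow_pickle=True)
for n,c in cs.items():
    P=[[d["xy"][0]*640,d["xy"][1]*400] for d in pinpoint(n,"clamp1")][:4]
    print(n,"clamps z70",[back(c,p,70)[:2].round(1).tolist() for p in P])
    d=pinpoint(n,"plate")[0]["xy"]; print("plate z60",back(c,[d[0]*640,d[1]*400],60)[:2].round(1))
    d=pinpoint(n,"chamber")[0]["xy"]; print("ch z0",back(c,[d[0]*640,d[1]*400],0)[:2].round(1))
t=cs["top"]
def show(name,pts,z,sc,off,c):
    print(name,[back(c,[p[0]/sc+off[0],p[1]/sc+off[1]],z)[:2].round(1).tolist() for p in pts])
show("foot",[(405,88),(530,355),(258,483),(133,208)],8,5,(280,150),t)
show("plate",[(375,135),(470,318),(283,408),(198,218)],70,5,(280,150),t)
show("levtips",[(338,92),(518,270),(334,440),(158,258)],100,5,(280,150),t)
show("levhub",[(369,180),(427,300),(302,354),(248,233)],100,5,(280,150),t)
# masks: foot corners via minAreaRect
for n,c in cs.items():
    for tg in("chamber","plate"):
        m=silhouettes(n,tg)[0]["mask"].astype(np.uint8)
        print(n,tg,m.sum(),cv2.boundingRect(m))
s=state();print(s["time_s"])
E
```

```text
side clamps z70 [[508.0, -170.8], [549.6, -30.5], [587.5, -139.1], [480.8, -76.8]]
plate z60 [530.2 -99.2]
ch z0 [527.6 -97.4]
top clamps z70 [[459.4, -70.0], [585.7, -137.2], [550.1, -40.5], [512.3, -160.9]]
plate z60 [ 535.5 -110. ]
ch z0 [ 526.5 -111. ]
foot [[665.8, -164.3], [476.3, -243.1], [393.6, -53.2], [585.7, 27.7]]
plate [[621.1, -136.6], [496.1, -195.1], [439.6, -69.1], [567.8, -16.4]]
levtips [[644.8, -110.6], [523.4, -224.1], [415.8, -100.0], [537.3, 10.7]]
levhub [[585.5, -128.9], [505.2, -163.8], [472.1, -81.2], [552.3, -48.5]]
side chamber 3123 (300, 157, 68, 66)
side plate 890 (311, 171, 46, 30)
top chamber 3775 (307, 167, 79, 79)
top plate 1484 (321, 177, 53, 54)
1.4
```

```bash
cat >> h.py <<'E'
def overlay(c,p,turns,fn,roi,f):
    im=cv2.resize(c["image"][roi[1]:roi[3],roi[0]:roi[2]],None,fx=f,fy=f,interpolation=cv2.INTER_CUBIC)
    def pl(xy,z,col,closed=True):
        W=toW(p,xy); q=(proj(c,np.c_[W,np.full(len(W),z)])+0.5-np.array(roi[:2]))*f
        cv2.polylines(im,[q.round().astype(int)],closed,col,1,cv2.LINE_AA)
    sq=np.array([[1,1],[-1,1],[-1,-1],[1,-1]],float)
    pl(sq*105,8,(0,0,255)); pl(sq*90,56,(0,255,255)); pl(sq*70,70,(255,0,0))
    for i in range(4):
        a=np.pi/4+i*np.pi/2+.75-turns[i]; u=np.array([np.cos(a),np.sin(a)]); v=np.array([-u[1],u[0]])
        pl(np.array([AX[i]+v*6,AX[i]+62*u+v*6,AX[i]+62*u-v*6,AX[i]-v*6]),102-5*turns[i],(0,255,0))
    cv2.imwrite(fn,im)
E
python3 - <<'E'
from h import *
cs=np.load("cs.npy",allow_pickle=True).item()
p=[530.5,-106,np.radians(23)]
overlay(cs["top"],p,[.06]*4,"pics/o1.png",(290,155,410,255),6)
overlay(cs["side"],p,[.06]*4,"pics/o2.png",(285,140,385,235),6)
E
```

```text
(no output)
```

View pics/o1.png

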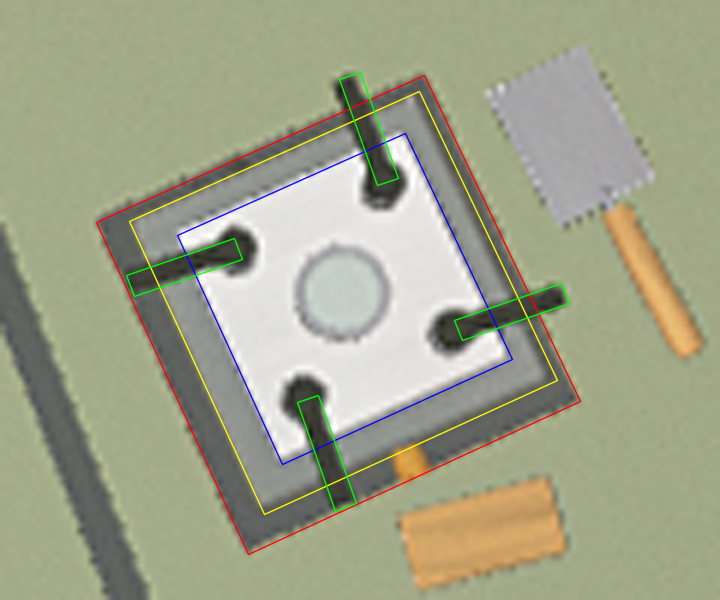

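View pics/o2.png

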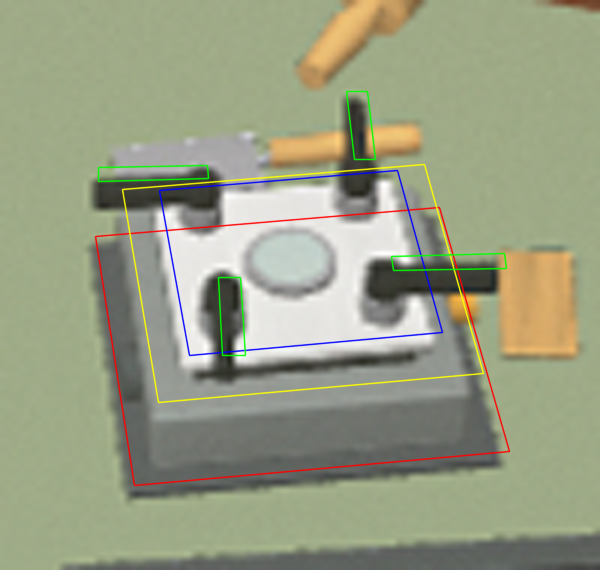

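Call:
drive_tool:
  commands:
    - [[0.0088,0.0196,-0.003,0,0,3.62,-1],[0.0088,0.0196,-0.003,0,0,3.62,-1],[0.0088,0.0196,-0.003,0,0,3.62,-1],[0.0088,0.0196,-0.003,0,0,3.62,-1],[0.0088,0.0196,-0.003,0,0,3.62,-1],[0.0088,0.0196,-0.003,0,0,3.62,-1],[0.0088,0.0196,-0.003,0,0,3.62,-1],[0.0088,0.0196,-0.003,0,0,3.62,-1]]

```text
time_s: 2.07
eef_pos: [292.0, -426.9, 198.6]
orientation: [2.848, 1.324, 0.0]
wrist_force: [-0.0, 0.3, -0.7]
opening: 41.8
```

Call:
drive_tool:
  commands:
    - [[0.0088,0.0196,-0.003,0,0,3.62,-1],[0.0088,0.0196,-0.003,0,0,3.62,-1],[0.0088,0.0196,-0.003,0,0,3.62,-1],[0.0088,0.0196,-0.003,0,0,3.62,-1],[0.0088,0.0196,-0.003,0,0,3.62,-1],[0.0088,0.0196,-0.003,0,0,3.62,-1],[0.0088,0.0196,-0.003,0,0,3.62,-1],[0.0088,0.0196,-0.003,0,0,3.62,-1]]

```text
time_s: 2.73
eef_pos: [362.5, -270.2, 174.7]
orientation: [2.427, 1.994, 0.0]
wrist_force: [0.4, 0.2, 0.5]
opening: 0.9
```

Call:
drive_tool:
  commands:
    - [[0.0088,0.0196,-0.003,0,0,3.62,-1],[0.0088,0.0196,-0.003,0,0,3.62,-1],[0.0088,0.0196,-0.003,0,0,3.62,-1],[0.0088,0.0196,-0.003,0,0,3.62,-1],[0.0088,0.0196,-0.003,0,0,3.62,-1],[0.0088,0.0196,-0.003,0,0,3.62,-1],[0.0088,0.0196,-0.003,0,0,3.62,-1],[0.0088,0.0196,-0.003,0,0,3.62,-1]]

```text
time_s: 3.4
eef_pos: [433.1, -113.3, 150.6]
orientation: [1.851, 2.538, 0.0]
wrist_force: [-0.3, -0.6, -0.6]
opening: 0.5
```

Run:
```python
from station import *
from h import *
s=state(); print(s)
for n,roi,f in (("top",(290,150,410,260),6),("side",(285,110,415,235),5)):
    c=capture(n); im=c["image"][roi[1]:roi[3],roi[0]:roi[2]]
    im=cv2.resize(im,None,fx=f,fy=f,interpolation=cv2.INTER_CUBIC)
    q=(proj(c,s["eef_pos"])[0]-roi[:2])*f; cv2.circle(im,tuple(q.round().astype(int)),4,(0,0,255),-1)
    cv2.imwrite(f"pics/{n}1.png",im)
```

```text
{'time_s': 3.4, 'joint_pos': array([-5.06429786e-01,  4.12324087e-01,  1.93968206e+00, -6.96011095e-06,
        7.88820484e-01, -8.16812582e-01]), 'qvel': array([ 0.590676  ,  0.10849921, -0.05733087,  0.0007561 , -0.05642189,
       -0.16420777]), 'effort': array([-2.18290821e+00, -3.25781250e+01, -1.04313451e+01,  1.90454564e-02,
        1.68968621e-01,  1.07534230e-01]), 'eef_pos': array([ 433.06681435, -113.28324782,  150.62961843]), 'orientation': array([1.85092313e+00, 2.53750044e+00, 1.40820895e-04]), 'wrist_force': array([-0.2829715 , -0.64390091, -0.58178978]), 'torque': array([ 0.01567511, -0.15170973,  0.03662892]), 'opening': 0.5326405489934046}
```

View pics/side1.png

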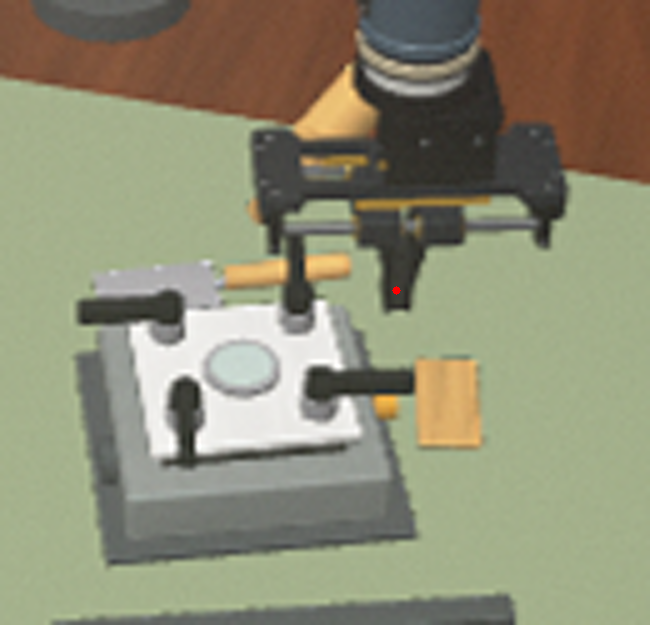

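View pics/top1.png

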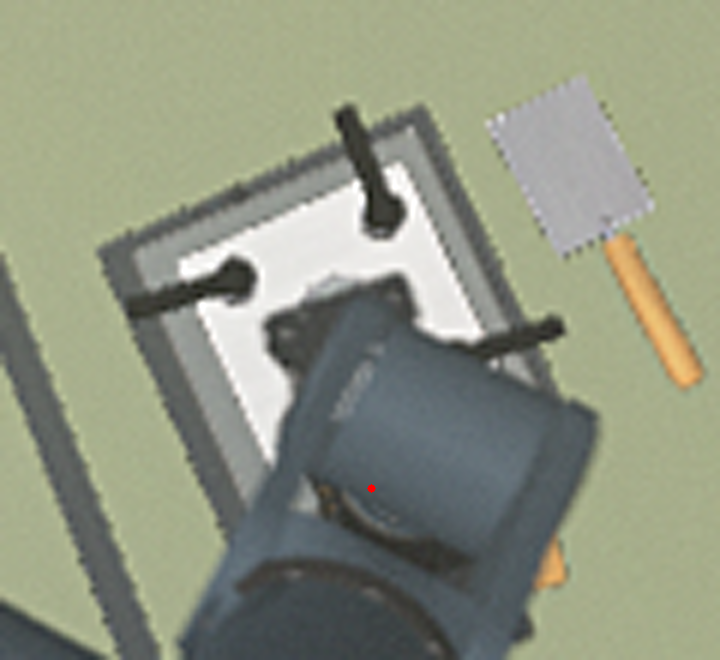

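Call:
drive_tool:
  commands:
    - [[0,0,-0.014,0,0,0,-1],[0,0,-0.014,0,0,0,-1],[0,0,-0.014,0,0,0,-1],[0,0,-0.014,0,0,0,-1],[0,0,-0.01,0,0,0,-1],[0,0,0,0,0,0,-1],[0,0,0,0,0,0,-1],[0,0,0,0,0,0,-1]]

```text
time_s: 4.17
eef_pos: [432.8, -114.8, 85.0]
orientation: [1.856, 2.534, 0.0]
wrist_force: [-0.5, -0.3, 0.2]
opening: 0.6
```

```bash
cat >> h.py <<'E'
P0=[530.5,-105,np.radians(23)]
def rep(i,p=P0,bias=None):
    from station import state
    s=state(); b=np.zeros(6) if bias is None else np.array(bias)
    ax=toW(p,AX[i-1])[0]; F=s["wrist_force"]-b[:3]; M=s["torque"]-b[3:]; d=(s["eef_pos"][:2]-ax)/1000
    th=2*np.degrees(np.arctan2(s["orientation"][1],s["orientation"][0]))
    r=np.hypot(*d)*1000
    T=M[2]+d[0]*F[1]-d[1]*F[0]
    # lever direction implied if x-face (9.5) touches: tcp lateral 15.5
    phi=np.degrees(np.arctan2(d[1],d[0])-np.arcsin(15.5/r))
    turn=np.radians(((23+45+90*(i-1)-phi+180)%360)-180)+.75
    print("t%.2f"%s["time_s"],"pos",s["eef_pos"].round(1),"th %.1f"%(th%360),"F",F.round(2),"M",M.round(3),"T@axis %.3f (reaction; F50=%.2f)"%(T,T/.05),"r %.1f"%(np.sqrt(r*r-15.5**2)),"turn~%.3f"%turn)
    return s
def plan(i,turn,r,lat,p=P0):
    ax=toW(p,AX[i-1])[0]; a=p[2]+np.pi/4+(i-1)*np.pi/2+.75-turn
    u=np.array([np.cos(a),np.sin(a)]); v=np.array([-u[1],u[0]])
    return ax+r*u+lat*v, np.degrees(a)%360
E
python3 - <<'E'
from h import *
rep(2)
for t in (.06,.2,.4,.6,.75): print(t,plan(2,t,47,15.5),plan(2,t,47,20.5))
E
```

```text
t4.17 pos [ 432.8 -114.8   85. ] th 107.6 F [-0.47 -0.3   0.2 ] M [ 0.015 -0.083  0.005] T@axis 0.001 (reaction; F50=0.02) r 48.9 turn~-0.042
0.06 (array([ 431.34783444, -110.09985782]), np.float64(197.5340878640268)) (array([ 432.85420022, -114.86754721]), np.float64(197.5340878640268))
0.2 (array([ 427.70229596, -104.2145378 ]), np.float64(189.51267873219527)) (array([ 428.52862522, -109.14578307]), np.float64(189.51267873219527))
0.4 (array([423.99502871, -95.05484141]), np.float64(178.0535228295788)) (array([ 423.8251992 , -100.05195637]), np.float64(178.0535228295788))
0.6 (array([422.18141073, -85.34120881]), np.float64(166.59436692696232)) (array([421.02219303, -90.20497425]), np.float64(166.59436692696232))
0.75 (array([422.11033745, -77.92502223]), np.float64(158.0)) (array([420.23730448, -82.5609415 ]), np.float64(158.0))
```

Call:
drive_tool:
  commands:
    - [[-0.0002,0.0006,-0.001,0,0,0,-1],[-0.0002,0.0006,-0.001,0,0,0,-1],[-0.0002,0.0006,-0.001,0,0,0,-1],[-0.0002,0.0006,0,0,0,0,-1],[-0.0002,0.0006,0,0,0,0,-1],[-0.0002,0.0006,0,0,0,0,-1],[-0.0002,0.0006,0,0,0,0,-1],[-0.0002,0.0006,0,0,0,0,-1]]

```text
time_s: 4.83
eef_pos: [431.1, -110.0, 81.7]
orientation: [1.854, 2.535, -0.001]
wrist_force: [-0.9, -4.1, -0.3]
opening: 0.4
```

Run:
```python
from h import *
rep(2)
```

```text
t4.83 pos [ 431.1 -110.    81.7] th 107.6 F [-0.86 -4.11 -0.33] M [-0.802  0.143  0.018] T@axis 0.159 (reaction; F50=3.18) r 47.1 turn~0.064
```

Run:
```python
from h import *
q0=None
for k in range(17):
    q,a=plan(2,.064+.041*k,47,15.5)
    if q0 is not None: print(k,(q-q0).round(1))
    q0=q
print(np.degrees(.041))
```

```text
1 [-1.1  1.7]
2 [-1.1  1.7]
3 [-1.   1.8]
4 [-0.9  1.8]
5 [-0.9  1.8]
6 [-0.8  1.9]
7 [-0.7  1.9]
8 [-0.6  1.9]
9 [-0.5  2. ]
10 [-0.5  2. ]
11 [-0.4  2. ]
12 [-0.3  2. ]
13 [-0.2  2. ]
14 [-0.1  2. ]
15 [-0.1  2. ]
16 [0. 2.]
2.3491269600363753
```

Call:
drive_tool:
  commands:
    - [[-0.0011,0.0017,0,0,0,-2.35,-1],[-0.0011,0.0017,0,0,0,-2.35,-1],[-0.001,0.0018,0,0,0,-2.35,-1],[-0.0009,0.0018,0,0,0,-2.35,-1],[-0.0009,0.0018,0,0,0,-2.35,-1],[-0.0008,0.0019,0,0,0,-2.35,-1],[-0.0007,0.0019,0,0,0,-2.35,-1],[-0.0006,0.0019,0,0,0,-2.35,-1]]

```text
time_s: 5.5
eef_pos: [424.2, -95.5, 81.3]
orientation: [2.246, 2.195, -0.0]
wrist_force: [0.2, -5.9, -4.7]
opening: 0.6
```

Run:
```python
from h import *
rep(2)
```

```text
t5.50 pos [424.2 -95.5  81.3] th 88.7 F [ 0.16 -5.86 -4.7 ] M [-0.957  0.012 -0.02 ] T@axis 0.260 (reaction; F50=5.19) r 46.9 turn~0.392
```

Call:
drive_tool:
  commands:
    - [[-0.0005,0.002,-0.0002,0,0,-2.35,-1],[-0.0005,0.002,-0.0002,0,0,-2.35,-1],[-0.0004,0.002,-0.0002,0,0,-2.35,-1],[-0.0003,0.002,-0.0002,0,0,-2.35,-1],[-0.0002,0.002,-0.0002,0,0,-2.35,-1],[-0.0001,0.002,-0.0002,0,0,-2.35,-1],[-0.0001,0.002,-0.0002,0,0,-2.35,-1],[0,0.002,-0.0002,0,0,-2.35,-1]]

```text
time_s: 6.17
eef_pos: [421.7, -79.1, 79.7]
orientation: [2.575, 1.8, -0.001]
wrist_force: [-1.6, -4.3, -4.1]
opening: 0.7
```

Run:
```python
from h import *
rep(2)
from station import capture
for n,roi,f in (("top",(290,150,410,260),6),("side",(285,110,415,235),5)):
    c=capture(n); im=c["image"][roi[1]:roi[3],roi[0]:roi[2]]
    cv2.imwrite(f"pics/{n}2.png",cv2.resize(im,None,fx=f,fy=f,interpolation=cv2.INTER_CUBIC))
```

```text
t6.17 pos [421.7 -79.1  79.7] th 69.9 F [-1.6  -4.3  -4.13] M [-0.768  0.089 -0.032] T@axis 0.185 (reaction; F50=3.70) r 47.4 turn~0.724
```

View pics/side2.png

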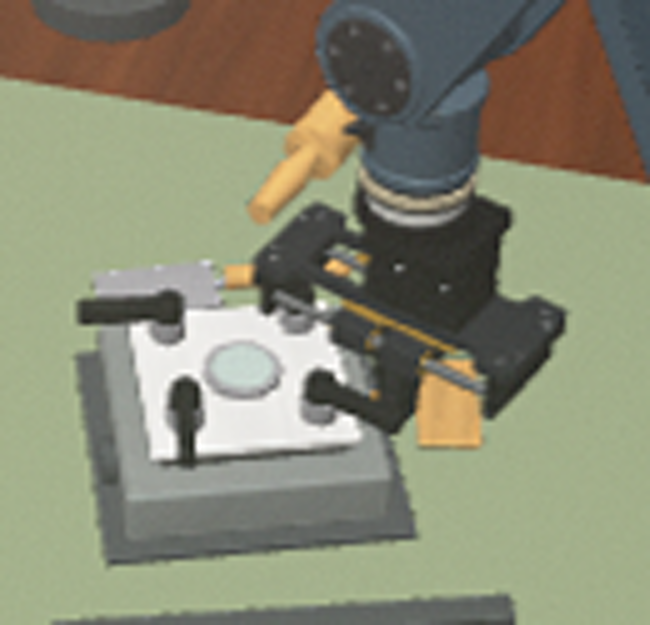

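Run:
```python
from h import *
print(plan(4,.06,47,20.5),plan(3,.06,47,20.5),plan(1,.06,47,20.5))
```

```text
(array([628.14579978, -95.13245279]), np.float64(17.534087864026844)) (array([ 540.36754721, -202.64579978]), np.float64(287.53408786402684)) (array([520.63245279,  -7.35420022]), np.float64(107.53408786402679))
```

Call:
drive_tool:
  commands:
    - [[-0.002,-0.005,0,0,0,0,-1],[0,0,0.02,0,0,0,-1],[0,0,0.022,0,0,0,-1],[0.025,-0.001,0,0,0,4.7,-1],[0.026,-0.001,0,0,0,4.7,-1],[0.026,-0.001,0,0,0,4.7,-1],[0.026,-0.001,0,0,0,4.7,-1],[0.026,-0.001,0,0,0,4.7,-1]]

```text
time_s: 6.93
eef_pos: [549.2, -88.3, 122.1]
orientation: [-2.146, -2.292, -0.001]
wrist_force: [0.3, 0.6, 0.1]
opening: 0.2
```

Call:
drive_tool:
  commands:
    - [[0.026,-0.002,0,0,0,4.6,-1],[0.026,-0.002,0,0,0,4.6,-1],[0.0265,-0.0025,0,0,0,4.6,-1],[0,0,-0.01,0,0,0,-1],[0,0,-0.014,0,0,0,-1],[0,0,-0.01,0,0,0,-1],[0,0,-0.006,0,0,0,-1],[0,0,0,0,0,0,-1]]

```text
time_s: 7.6
eef_pos: [625.0, -94.7, 80.0]
orientation: [-1.859, -2.526, 0.002]
wrist_force: [-0.8, -0.1, 0.1]
opening: 0.5
```

Run:
```python
from h import *
rep(4)
q0=plan(4,.06,47,15.5)[0]
print(q0)
for k in range(1,17):
    q,a=plan(4,.06+.041*k,47,15.5); print(k,(q-q0).round(1)); q0=q
```

```text
t7.60 pos [625.  -94.7  80. ] th 107.3 F [-0.82 -0.12  0.06] M [-0.027 -0.163  0.005] T@axis 0.028 (reaction; F50=0.57) r 46.7 turn~-0.080
[629.65216556 -99.90014218]
1 [ 1.2 -1.7]
2 [ 1.1 -1.7]
3 [ 1.  -1.8]
4 [ 0.9 -1.8]
5 [ 0.9 -1.8]
6 [ 0.8 -1.9]
7 [ 0.7 -1.9]
8 [ 0.6 -1.9]
9 [ 0.6 -2. ]
10 [ 0.5 -2. ]
11 [ 0.4 -2. ]
12 [ 0.3 -2. ]
13 [ 0.2 -2. ]
14 [ 0.1 -2. ]
15 [ 0.1 -2. ]
16 [-0. -2.]
```

Call:
drive_tool:
  commands:
    - [[0.0006,-0.0008,0,0,0,0,-1],[0.0006,-0.0008,0,0,0,0,-1],[0.0006,-0.0008,0,0,0,0,-1],[0.0006,-0.0008,0,0,0,0,-1],[0.0006,-0.0006,0,0,0,0,-1],[0.0006,-0.0006,0,0,0,0,-1],[0.0005,-0.0006,0,0,0,0,-1],[0.0004,-0.0006,0,0,0,0,-1]]

```text
time_s: 8.27
eef_pos: [630.2, -100.2, 81.6]
orientation: [-1.86, -2.527, 0.001]
wrist_force: [-4.7, 3.7, -0.2]
opening: 0.4
```

Run:
```python
from h import *
rep(4)
```

```text
t8.27 pos [ 630.2 -100.2   81.6] th 107.3 F [-4.66  3.7  -0.25] M [ 0.549  0.613 -0.039] T@axis 0.244 (reaction; F50=4.89) r 47.3 turn~0.069
```

Call:
drive_tool:
  commands:
    - [[0.0011,-0.0017,-0.0002,0,0,-2.35,-1],[0.0011,-0.0017,-0.0002,0,0,-2.35,-1],[0.001,-0.0018,-0.0002,0,0,-2.35,-1],[0.0009,-0.0018,-0.0002,0,0,-2.35,-1],[0.0009,-0.0018,-0.0002,0,0,-2.35,-1],[0.0008,-0.0019,-0.0002,0,0,-2.35,-1],[0.0007,-0.0019,-0.0002,0,0,-2.35,-1],[0.0006,-0.0019,-0.0002,0,0,-2.35,-1]]

```text
time_s: 8.93
eef_pos: [637.2, -113.9, 80.0]
orientation: [-2.25, -2.186, 0.001]
wrist_force: [-4.0, 4.2, 0.6]
opening: 0.3
```

Run:
```python
from h import *
rep(4)
```

```text
t8.93 pos [ 637.2 -113.9   80. ] th 88.4 F [-3.98  4.23  0.6 ] M [ 0.832  0.525 -0.064] T@axis 0.197 (reaction; F50=3.94) r 47.5 turn~0.378
```

Call:
drive_tool:
  commands:
    - [[0.0005,-0.002,-0.0002,0,0,-2.35,-1],[0.0005,-0.002,-0.0002,0,0,-2.35,-1],[0.0004,-0.002,-0.0002,0,0,-2.35,-1],[0.0003,-0.002,-0.0002,0,0,-2.35,-1],[0.0002,-0.002,-0.0002,0,0,-2.35,-1],[0.0001,-0.002,-0.0002,0,0,-2.35,-1],[0.0001,-0.002,-0.0002,0,0,-2.35,-1],[0,-0.002,-0.0002,0,0,-2.35,-1]]

```text
time_s: 9.6
eef_pos: [640.4, -129.7, 78.5]
orientation: [-2.578, -1.79, -0.001]
wrist_force: [-1.7, 6.1, -1.3]
opening: 0.5
```

Run:
```python
from h import *
rep(4)
```

```text
t9.60 pos [ 640.4 -129.7   78.5] th 69.5 F [-1.73  6.13 -1.28] M [ 1.002  0.27  -0.124] T@axis 0.186 (reaction; F50=3.73) r 48.5 turn~0.692
```

Call:
drive_tool:
  commands:
    - [[0,-0.0012,0,0,0,0,-1],[0.002,0.0055,0,0,0,0,-1],[0,0,0.021,0,0,0,-1],[0,0,0.022,0,0,-2,-1],[-0.02,-0.015,0,0,0,-6.5,-1],[-0.027,-0.021,0,0,0,-6.5,-1],[-0.027,-0.021,0,0,0,-6.5,-1],[-0.0275,-0.021,0,0,0,-6.5,-1]]

```text
time_s: 10.27
eef_pos: [542.7, -207.2, 123.1]
orientation: [2.932, 1.111, 0.005]
wrist_force: [-0.1, -1.3, 0.1]
opening: 0.5
```

Run:
```python
from h import *
rep(3); print(plan(3,.06,47,20.5))
from station import capture
for n,roi,f in (("top",(290,150,410,260),6),):
    c=capture(n); im=c["image"][roi[1]:roi[3],roi[0]:roi[2]]
    cv2.imwrite(f"pics/{n}3.png",cv2.resize(im,None,fx=f,fy=f,interpolation=cv2.INTER_CUBIC))
```

```text
t10.27 pos [ 542.7 -207.2  123.1] th 41.5 F [-0.06 -1.3   0.11] M [-0.034 -0.026 -0.007] T@axis -0.056 (reaction; F50=-1.12) r 54.1 turn~-0.050
(array([ 540.36754721, -202.64579978]), np.float64(287.53408786402684))
```

View pics/top3.png

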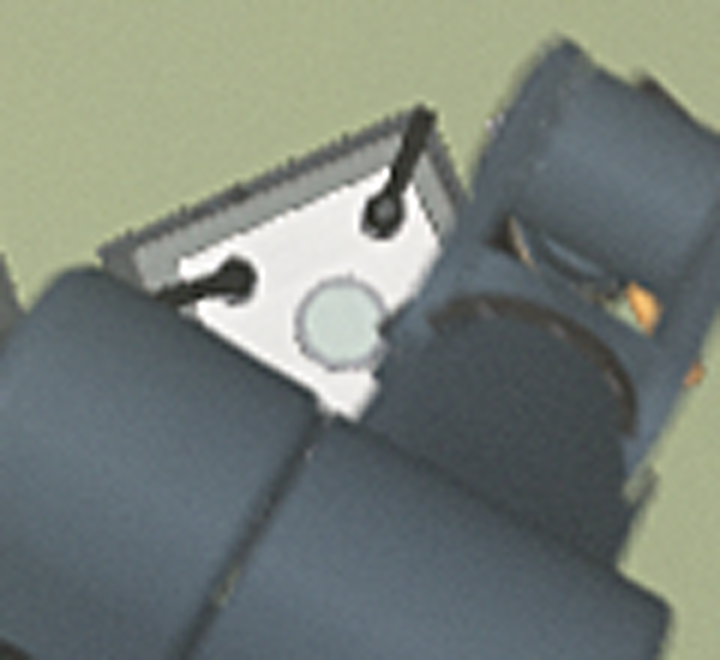

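Call:
drive_tool:
  commands:
    - [[-0.0005,0.001,0,0,0,-6,-1],[-0.0005,0.001,0,0,0,-6,-1],[-0.0005,0.001,-0.004,0,0,-6,-1],[-0.0005,0.001,-0.012,0,0,-6,-1],[0,0,-0.012,0,0,0,-1],[0,0,-0.009,0,0,0,-1],[0,0,-0.004,0,0,0,-1],[0,0,0,0,0,0,-1]]

```text
time_s: 10.98
eef_pos: [539.7, -201.4, 80.1]
orientation: [3.104, 0.485, -0.0]
wrist_force: [0.1, 0.1, -0.7]
opening: 0.3
```

Run:
```python
from h import *
rep(3)
q0=plan(3,.06,47,15.5)[0]
print(q0)
for k in range(1,17):
    q,a=plan(3,.06+.041*k,47,15.5); print(k,(q-q0).round(1)); q0=q
```

```text
t10.98 pos [ 539.7 -201.4   80.1] th 17.7 F [ 0.1   0.08 -0.72] M [-0.026  0.019 -0.013] T@axis -0.007 (reaction; F50=-0.13) r 47.4 turn~-0.042
[ 535.59985782 -204.15216556]
1 [-1.7 -1.2]
2 [-1.7 -1.1]
3 [-1.8 -1. ]
4 [-1.8 -0.9]
5 [-1.8 -0.9]
6 [-1.9 -0.8]
7 [-1.9 -0.7]
8 [-1.9 -0.6]
9 [-2.  -0.6]
10 [-2.  -0.5]
11 [-2.  -0.4]
12 [-2.  -0.3]
13 [-2.  -0.2]
14 [-2.  -0.1]
15 [-2.  -0.1]
16 [-2.  0.]
```

Call:
drive_tool:
  commands:
    - [[-0.0006,-0.0004,0.0002,0,0,0,-1],[-0.0006,-0.0004,0.0002,0,0,0,-1],[-0.0006,-0.0004,0.0002,0,0,0,-1],[-0.0006,-0.0004,0.0002,0,0,0,-1],[-0.0006,-0.0004,0,0,0,0,-1],[-0.0006,-0.0004,0,0,0,0,-1],[-0.0006,-0.0003,0,0,0,0,-1],[-0.0006,-0.0003,0,0,0,0,-1]]

```text
time_s: 11.65
eef_pos: [535.1, -204.0, 81.7]
orientation: [3.104, 0.483, 0.002]
wrist_force: [4.0, 2.5, -0.3]
opening: 0.3
```

Run:
```python
from h import *
rep(3)
```

```text
t11.65 pos [ 535.1 -204.    81.7] th 17.7 F [ 3.98  2.48 -0.27] M [ 0.444 -0.616 -0.026] T@axis 0.203 (reaction; F50=4.07) r 46.5 turn~0.068
```

Call:
drive_tool:
  commands:
    - [[-0.0017,-0.0011,-0.0002,0,0,-2.35,-1],[-0.0017,-0.0011,-0.0002,0,0,-2.35,-1],[-0.0018,-0.001,-0.0002,0,0,-2.35,-1],[-0.0018,-0.0009,-0.0002,0,0,-2.35,-1],[-0.0018,-0.0009,-0.0002,0,0,-2.35,-1],[-0.0019,-0.0008,-0.0002,0,0,-2.35,-1],[-0.0019,-0.0007,-0.0002,0,0,-2.35,-1],[-0.0019,-0.0006,-0.0002,0,0,-2.35,-1]]

```text
time_s: 12.32
eef_pos: [520.8, -211.2, 80.2]
orientation: [3.141, -0.034, 0.003]
wrist_force: [4.2, 2.4, 0.1]
opening: 0.7
```

Run:
```python
from h import *
rep(3)
```

```text
t12.32 pos [ 520.8 -211.2   80.2] th 358.8 F [4.16 2.39 0.13] M [ 0.584 -0.723 -0.01 ] T@axis 0.220 (reaction; F50=4.41) r 46.8 turn~0.394
```

Call:
drive_tool:
  commands:
    - [[-0.002,-0.0005,-0.0002,0,0,-2.35,-1],[-0.002,-0.0005,-0.0002,0,0,-2.35,-1],[-0.002,-0.0004,-0.0002,0,0,-2.35,-1],[-0.002,-0.0003,-0.0002,0,0,-2.35,-1],[-0.002,-0.0002,-0.0002,0,0,-2.35,-1],[-0.002,-0.0001,-0.0002,0,0,-2.35,-1],[-0.002,-0.0001,-0.0002,0,0,-2.35,-1],[-0.002,0,-0.0002,0,0,-2.35,-1]]

```text
time_s: 12.98
eef_pos: [505.5, -214.2, 78.8]
orientation: [3.092, -0.546, 0.006]
wrist_force: [4.2, 1.3, -1.3]
opening: 0.7
```

Run:
```python
from h import *
rep(3)
```

```text
t12.98 pos [ 505.5 -214.2   78.8] th 340.0 F [ 4.24  1.27 -1.25] M [ 0.286 -0.771 -0.118] T@axis 0.093 (reaction; F50=1.86) r 47.8 turn~0.703
```

Call:
drive_tool:
  commands:
    - [[-0.0005,0,0,0,0,0,-1],[-0.0005,0,0,0,0,0,-1],[0,0,0,0,0,0,-1],[0,0,0,0,0,0,-1],[0,0,0,0,0,0,-1],[0,0,0,0,0,0,-1],[0,0,0,0,0,0,-1],[0,0,0,0,0,0,-1]]

```text
time_s: 13.65
eef_pos: [503.1, -213.7, 78.5]
orientation: [3.094, -0.542, 0.001]
wrist_force: [3.0, -1.4, 1.0]
opening: 0.1
```

Run:
```python
from h import *
rep(3)
from station import *
print(state()["qvel"].round(4))
```

```text
t13.65 pos [ 503.1 -213.7   78.5] th 340.1 F [ 3.03 -1.43  1.02] M [-0.061 -0.547 -0.042] T@axis 0.113 (reaction; F50=2.26) r 47.3 turn~0.753
[0.0001 0.0003 0.0024 0.0008 0.001  0.0014]
```

Call:
drive_tool:
  commands:
    - [[0.0055,-0.0022,0,0,0,0,-1],[0,0,0.022,0,0,0,-1],[0,0,0.021,0,0,2,-1],[0.001,0.02,0,0,0,5,-1],[0.001,0.03,0,0,0,5,-1],[0.002,0.03,0,0,0,5,-1],[0.002,0.03,0,0,0,5,-1],[0.002,0.03,0,0,0,5,-1]]

```text
time_s: 14.32
eef_pos: [514.6, -74.0, 120.8]
orientation: [-3.134, -0.201, 0.007]
wrist_force: [-0.3, -0.3, -0.2]
opening: 0.9
```

Call:
drive_tool:
  commands:
    - [[0.002,0.03,0,0,0,5,-1],[0.002,0.024,0,0,0,5,-1],[0,0.0145,0,0,0,0.5,-1],[0,0,-0.008,0,0,0,-1],[0,0,-0.016,0,0,0,-1],[0,0,-0.01,0,0,0,-1],[0,0,-0.005,0,0,0,-1],[0,0,0,0,0,0,-1]]

```text
time_s: 14.98
eef_pos: [518.9, -7.5, 80.6]
orientation: [-3.103, -0.479, 0.007]
wrist_force: [-0.2, -0.4, 0.7]
opening: 0.4
```

Run:
```python
from h import *
rep(1)
q0=plan(1,.06,47,15.5)[0]
print(q0)
```

```text
t14.98 pos [518.9  -7.5  80.6] th 17.6 F [-0.2  -0.43  0.7 ] M [-0.051  0.019  0.035] T@axis 0.058 (reaction; F50=1.16) r 50.0 turn~-0.076
[525.40014218  -5.84783444]
```

Call:
drive_tool:
  commands:
    - [[0.0009,0.0003,0.0001,0,0,0,-1],[0.0009,0.0003,0.0001,0,0,0,-1],[0.0009,0.0002,0.0001,0,0,0,-1],[0.0009,0.0002,0.0001,0,0,0,-1],[0.0009,0.0002,0,0,0,0,-1],[0.0008,0.0002,0,0,0,0,-1],[0.0007,0.0002,0,0,0,0,-1],[0.0007,0.0002,0,0,0,0,-1]]

```text
time_s: 15.65
eef_pos: [527.2, -5.2, 82.9]
orientation: [3.104, 0.481, -0.0]
wrist_force: [-1.3, -1.1, 0.2]
opening: 0.6
```

Run:
```python
from h import *
rep(1)
```

```text
t15.65 pos [527.2  -5.2  82.9] th 17.6 F [-1.32 -1.13  0.19] M [-0.166  0.22   0.03 ] T@axis 0.115 (reaction; F50=2.30) r 46.5 turn~0.100
```

Sweep lever 1 from 0.10 to about 0.73.

Call:
drive_tool:
  commands:
    - [[0.0017,0.0011,-0.0003,0,0,-2.35,-1],[0.0018,0.001,-0.0003,0,0,-2.35,-1],[0.0018,0.0009,-0.0003,0,0,-2.35,-1],[0.0018,0.0009,-0.0003,0,0,-2.35,-1],[0.0019,0.0008,-0.0003,0,0,-2.35,-1],[0.0019,0.0007,-0.0003,0,0,-2.35,-1],[0.0019,0.0006,-0.0003,0,0,-2.35,-1],[0.002,0.0006,-0.0003,0,0,-2.35,-1]]

```text
time_s: 16.32
eef_pos: [539.7, 2.2, 80.1]
orientation: [-3.14, 0.035, 0.008]
wrist_force: [-3.3, 1.3, 2.2]
opening: 0.7
```

Run:
```python
from h import *
rep(1)
```

```text
t16.32 pos [539.7   2.2  80.1] th 358.7 F [-3.31  1.31  2.18] M [0.23  0.524 0.046] T@axis 0.186 (reaction; F50=3.72) r 47.9 turn~0.384
```

Call:
drive_tool:
  commands:
    - [[0.002,0.0005,-0.0002,0,0,-2.35,-1],[0.002,0.0004,-0.0002,0,0,-2.35,-1],[0.002,0.0003,-0.0002,0,0,-2.35,-1],[0.002,0.0002,-0.0002,0,0,-2.35,-1],[0.002,0.0001,-0.0002,0,0,-2.35,-1],[0.002,0,-0.0002,0,0,-2.35,-1],[0.002,0,-0.0002,0,0,-2.35,-1],[0,0,0,0,0,0,-1]]

```text
time_s: 16.98
eef_pos: [554.4, 4.1, 78.4]
orientation: [-3.103, 0.482, 0.006]
wrist_force: [-1.8, 2.1, -0.5]
opening: 0.3
```

Run:
```python
from h import *
rep(1)
```

```text
t16.98 pos [554.4   4.1  78.4] th 342.3 F [-1.85  2.07 -0.53] M [ 0.569  0.353 -0.019] T@axis 0.074 (reaction; F50=1.47) r 47.6 turn~0.681
```

Call:
drive_tool:
  commands:
    - [[0.0012,-0.0005,0,0,0,0,-1],[0.0012,-0.0005,0,0,0,0,-1],[0,0,0,0,0,0,-1],[0,0,0,0,0,0,-1],[-0.0055,0.0022,0,0,0,0,-1],[0,0,0.03,0,0,0,-1],[0,0.02,0.02,0,0,0,-1],[0,0.035,0,0,0,0,-1]]

```text
time_s: 17.65
eef_pos: [557.8, 56.1, 133.1]
orientation: [3.102, -0.487, 0.019]
wrist_force: [1.8, 0.1, -0.7]
opening: 0.6
```

Call:
drive_tool:
  commands:
    - [[0,0.04,0,0,0,0,-1],[0,0.04,0,0,0,0,-1],[0,0.04,0,0,0,0,-1],[0,0.03,0,0,0,0,-1],[0,0.02,0,0,0,0,-1],[0,0,0,0,0,0,-1],[0,0,0,0,0,0,-1],[0,0,0,0,0,0,-1]]

```text
time_s: 18.32
eef_pos: [553.3, 228.2, 129.0]
orientation: [3.104, -0.481, 0.002]
wrist_force: [-0.1, -0.7, 0.1]
opening: -0.1
```

Run:
```python
from h import *
s=rep(1)
from station import capture
cs={n:capture(n) for n in ("top","side")}
np.save("cs2.npy",cs,allow_pickle=True)
overlay(cs["top"],P0,[.75]*4,"pics/o3.png",(290,155,410,255),6)
overlay(cs["side"],P0,[.75]*4,"pics/o4.png",(285,140,385,235),6)
c=cs["top"]; cv2.imwrite("pics/top4.png",cv2.resize(c["image"][155:255,290:410],None,fx=6,fy=6,interpolation=cv2.INTER_CUBIC))
```

```text
t18.32 pos [553.3 228.2 129. ] th 342.4 F [-0.08 -0.68  0.07] M [0.061 0.05  0.045] T@axis 0.069 (reaction; F50=1.38) r 273.8 turn~0.419
```

View pics/o3.png

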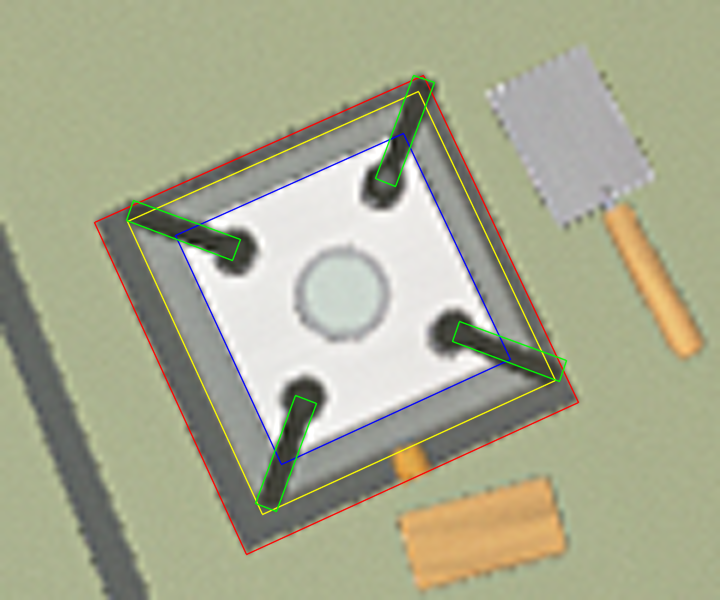

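View pics/top4.png

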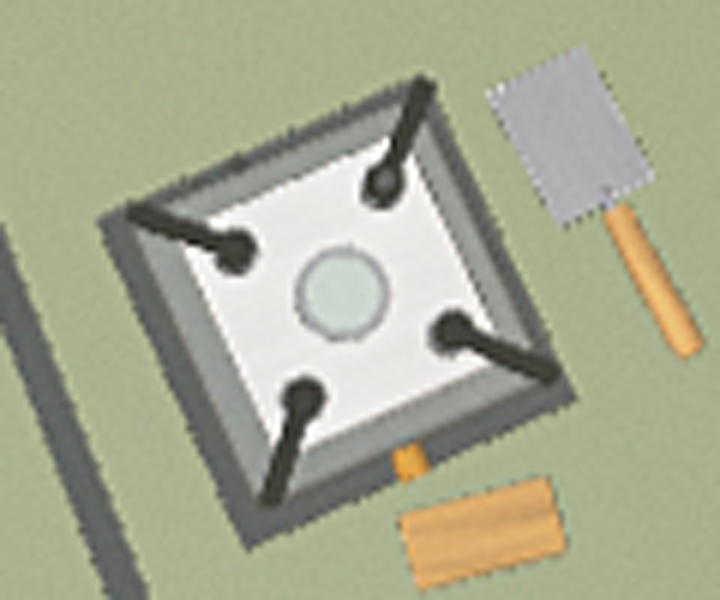

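Run:
```python
from h import *
cs=np.load("cs2.npy",allow_pickle=True).item(); c=cs["top"]
bp=lambda q,z: back(c,[q[0]/6+290-.4,q[1]/6+155-.4],z)[:2]
f=[bp(q,8) for q in ((424,77),(577,400),(250,549),(100,220))]
for a,b in ((2,3),(1,0),(1,2),(0,3)):
    d=f[b]-f[a]; print("edge",np.degrees(np.arctan2(d[1],d[0]))%90, np.hypot(*d))
print("centre",np.mean(f,0))
g=c["image"].astype(int).max(2)
P=np.array([530.5,-104.,0])
H={1:((237,251),(131,212)),2:((304,397),(268,503)),3:((452,331),(553,377)),4:((383,186),(425,82))}
for i,(h,t) in H.items():
    z=100-3.7
    h0=np.array(h)/6+[290,155]; t0=np.array(t)/6+[290,155]; u=(t0-h0)/np.hypot(*(t0-h0)); n=np.array([-u[1],u[0]])
    # subpixel centroid of darkness across the bar at several stations
    L=[]
    for s in np.arange(4,np.hypot(*(t0-h0))-1,1.):
        o=np.arange(-4,4.01,.25); q=(h0-.5+s*u)[None]+o[:,None]*n
        v=cv2.remap(g.astype(np.float32),q[:,0].astype(np.float32)[None],q[:,1].astype(np.float32)[None],cv2.INTER_LINEAR)[0]
        w=np.clip(75-v,0,None); 
        if w.sum()>0: L.append(back(c,h0-.5+s*u+n*(w*o).sum()/w.sum(),z)[:2])
    L=np.array(L); d=np.linalg.svd(L-L.mean(0))[2][0]; 
    a=np.degrees(np.arctan2(*(np.array(d)[::-1])))%180
    th=bp(h,z); tt=bp(t,z); dd=tt-th
    print(i,"fit dir",a,"hand",np.degrees(np.arctan2(dd[1],dd[0]))%180,"nominal",(23+45+90*(i-1))%180, len(L))
```

```text
edge 22.906541098301926 207.8937751238601
edge 22.852127587553763 207.34665736731702
edge 22.83411636070977 206.30903165879815
edge 22.6823607755677 206.50736359292074
centre [ 531.03242371 -106.83761597]
1 fit dir 67.82549097284164 hand 68.11695309136898 nominal 68 14
2 fit dir 160.52733526292013 hand 159.45978662678382 nominal 158 14
3 fit dir 64.26781167076213 hand 63.76893841409746 nominal 68 14
4 fit dir 154.97034407318452 hand 156.2652483413028 nominal 158 14
```

Call:
drive_tool:
  commands:
    - [[-0.0003,-0.011,0,0,0,7.05,-1],[-0.0003,-0.011,0,0,0,7.05,-1],[-0.0003,-0.011,0,0,0,7.05,-1],[-0.0003,-0.011,0,0,0,7.05,-1],[-0.0003,-0.011,0,0,0,7.05,-1],[-0.0003,-0.011,0,0,0,7.05,-1],[-0.0003,-0.011,0,0,0,7.05,-1],[-0.0003,-0.011,0,0,0,7.05,-1]]

```text
time_s: 19.08
eef_pos: [550.7, 138.9, 129.0]
orientation: [2.961, 1.048, 0.0]
wrist_force: [-0.8, -0.2, 1.0]
opening: 0.8
```

Call:
drive_tool:
  commands:
    - [[-0.0003,-0.011,0,0,0,7.05,-1],[-0.0003,-0.011,0,0,0,7.05,-1],[-0.0003,-0.011,0,0,0,7.05,-1],[-0.0003,-0.011,0,0,0,7.05,-1],[-0.0003,-0.011,0,0,0,7.05,-1],[-0.0003,-0.011,0,0,0,7.05,-1],[-0.0003,-0.011,0,0,0,7.05,-1],[-0.0003,-0.011,0,0,0,7.05,-1]]

```text
time_s: 19.75
eef_pos: [548.1, 50.9, 129.1]
orientation: [2.114, 2.323, -0.0]
wrist_force: [-0.1, -1.5, -0.7]
opening: 0.5
```

Run:
```python
from h import *
s=rep(1); print(s["joint_pos"].round(2))
print(plan(1,.75,47,20.5))
```

```text
t19.75 pos [548.1  50.9 129.1] th 95.4 F [-0.13 -1.49 -0.66] M [ 0.006 -0.125  0.014] T@axis 0.036 (reaction; F50=0.72) r 95.9 turn~0.462
[-0.11  0.56  1.71 -0.    0.88 -0.2 ]
(array([552.9390585 ,   5.26269552]), np.float64(68.0))
```

Call:
drive_tool:
  commands:
    - [[0,-0.01,0,0,0,7.1,-1],[0,-0.01,0,0,0,7.1,-1],[0,-0.01,0,0,0,7.1,-1],[0,-0.01,0,0,0,7.1,-1],[0,-0.005,0,0,0,7.1,-1],[0,0,-0.003,0,0,7.1,-1],[0,0,-0.004,0,0,7.1,-1],[0,0,-0.006,0,0,7.1,-1]]

```text
time_s: 20.42
eef_pos: [548.4, 6.2, 116.3]
orientation: [0.755, 3.048, -0.0]
wrist_force: [0.1, 0.6, 0.3]
opening: 0.8
```

Call:
drive_tool:
  commands:
    - [[0,0,-0.006,0,0,5.8,-1],[0,0,-0.012,0,0,0,-1],[0,0,-0.01,0,0,0,-1],[0,0,-0.007,0,0,0,-1],[0,0,-0.002,0,0,0,-1],[0,0,0,0,0,0,-1],[0,0,0,0,0,0,-1],[0,0,0,0,0,0,-1]]

```text
time_s: 21.08
eef_pos: [548.5, 8.0, 79.4]
orientation: [0.606, 3.082, -0.0]
wrist_force: [0.2, 0.1, 0.0]
opening: 0.4
```

Run:
```python
from h import *
s=rep(1)
q0=plan(1,.75,47,15.5)[0]; print(q0)
for k in range(1,21):
    q,a=plan(1,.75+.03*k,47,15.5); print(k,(q-q0).round(2),end=' '); q0=q
```

```text
t21.08 pos [548.5   8.   79.4] th 157.8 F [0.23 0.05 0.01] M [ 0.075 -0.14   0.001] T@axis -0.011 (reaction; F50=-0.22) r 52.0 turn~0.549
[557.57497777   3.38966255]
1 [ 1.48 -0.12] 2 [ 1.48 -0.16] 3 [ 1.47 -0.21] 4 [ 1.46 -0.25] 5 [ 1.45 -0.3 ] 6 [ 1.45 -0.34] 7 [ 1.43 -0.38] 8 [ 1.42 -0.43] 9 [ 1.41 -0.47] 10 [ 1.39 -0.51] 11 [ 1.38 -0.55] 12 [ 1.36 -0.59] 13 [ 1.34 -0.63] 14 [ 1.32 -0.67] 15 [ 1.3  -0.71] 16 [ 1.28 -0.75] 17 [ 1.26 -0.79] 18 [ 1.23 -0.83] 19 [ 1.21 -0.86] 20 [ 1.18 -0.9 ]
```

Call:
drive_tool:
  commands:
    - [[0.0014,-0.0008,0,0,0,0,-1],[0.0014,-0.0008,0,0,0,0,-1],[0.0014,-0.0008,0,0,0,0,-1],[0.0014,-0.0007,0,0,0,0,-1],[0.0012,-0.0006,0,0,0,0,-1],[0.0012,-0.0005,0,0,0,0,-1],[0.0011,-0.0004,0,0,0,0,-1],[0.0011,-0.0003,0,0,0,0,-1]]

```text
time_s: 21.75
eef_pos: [557.1, 3.6, 78.8]
orientation: [-0.605, -3.08, -0.0]
wrist_force: [-3.0, 1.1, 1.4]
opening: 0.7
```

Run:
```python
from h import *
s=rep(1)
```

```text
t21.75 pos [557.1   3.6  78.8] th 157.8 F [-2.99  1.12  1.4 ] M [ 0.319  0.264 -0.04 ] T@axis 0.111 (reaction; F50=2.23) r 47.2 turn~0.739
```

Call:
drive_tool:
  commands:
    - [[0.0015,-0.0001,-0.0001,0,0,-1.72,-1],[0.0015,-0.0002,-0.0002,0,0,-1.72,-1],[0.0015,-0.0002,-0.0001,0,0,-1.72,-1],[0.0015,-0.0002,-0.0002,0,0,-1.72,-1],[0.0015,-0.0003,-0.0001,0,0,-1.72,-1],[0.0014,-0.0003,-0.0002,0,0,-1.72,-1],[0.0014,-0.0004,-0.0001,0,0,-1.72,-1],[0.0014,-0.0004,-0.0002,0,0,-1.72,-1]]

```text
time_s: 22.42
eef_pos: [568.6, 2.2, 77.6]
orientation: [-0.972, -2.984, -0.001]
wrist_force: [-3.0, 3.0, 3.5]
opening: 0.2
```

Run:
```python
from h import *
s=rep(1)
```

```text
t22.42 pos [568.6   2.2  77.6] th 143.9 F [-3.03  2.97  3.45] M [0.52  0.253 0.064] T@axis 0.253 (reaction; F50=5.05) r 47.8 turn~0.968
```

Call:
drive_tool:
  commands:
    - [[0.0001,0,0,0,0,-0.1,-1],[0.0001,0,0,0,0,-0.1,-1],[0.0001,0,0,0,0,-0.1,-1],[0.0001,-0.0001,0,0,0,-0.1,-1],[0.0001,0,0,0,0,-0.1,-1],[0.0001,0,0,0,0,-0.1,-1],[0.0002,0,0,0,0,-0.1,-1],[0.0002,-0.0001,0,0,0,-0.1,-1]]

```text
time_s: 23.08
eef_pos: [570.5, 1.2, 77.5]
orientation: [-0.992, -2.98, -0.0]
wrist_force: [-2.6, 3.4, 1.0]
opening: 0.5
```

Run:
```python
from h import *
s=rep(1)
```

```text
t23.08 pos [570.5   1.2  77.5] th 143.2 F [-2.62  3.43  0.99] M [0.674 0.361 0.009] T@axis 0.188 (reaction; F50=3.76) r 47.4 turn~1.013
```

Call:
drive_tool:
  commands:
    - [[0.0002,-0.0001,0,0,0,-0.26,-1],[0.0002,-0.0001,0,0,0,-0.26,-1],[0.0002,-0.0001,0,0,0,-0.26,-1],[0.0002,0,0,0,0,-0.26,-1],[0.0002,-0.0001,-0.0001,0,0,-0.26,-1],[0.0002,-0.0001,0,0,0,-0.26,-1],[0.0002,-0.0001,0,0,0,-0.26,-1],[0.0003,-0.0001,-0.0001,0,0,-0.26,-1]]

```text
time_s: 23.75
eef_pos: [572.5, 0.4, 77.4]
orientation: [-1.046, -2.961, -0.0]
wrist_force: [-2.9, 4.7, 1.1]
opening: 0.5
```

Run:
```python
from h import *
s=rep(1)
```

```text
t23.75 pos [5.725e+02 4.000e-01 7.740e+01] th 141.1 F [-2.85  4.71  1.13] M [ 0.796  0.342 -0.017] T@axis 0.201 (reaction; F50=4.03) r 47.4 turn~1.055
```

Call:
drive_tool:
  commands:
    - [[0.0003,-0.0001,0,0,0,-0.3,-1],[0.0002,-0.0001,0,0,0,-0.3,-1],[0.0003,-0.0001,0,0,0,-0.3,-1],[0.0002,-0.0001,-0.0001,0,0,-0.3,-1],[0.0003,-0.0001,0,0,0,-0.3,-1],[0.0002,-0.0001,0,0,0,-0.3,-1],[0.0003,-0.0001,-0.0001,0,0,-0.3,-1],[0.0002,-0.0001,0,0,0,-0.3,-1]]

```text
time_s: 24.42
eef_pos: [574.5, -0.4, 77.2]
orientation: [-1.108, -2.939, -0.0]
wrist_force: [-3.0, 3.9, -0.8]
opening: 0.6
```

Run:
```python
from h import *
s=rep(1)
```

```text
t24.42 pos [ 5.745e+02 -4.000e-01  7.720e+01] th 138.7 F [-2.98  3.94 -0.85] M [ 0.775  0.307 -0.026] T@axis 0.190 (reaction; F50=3.79) r 47.4 turn~1.099
```

Call:
drive_tool:
  commands:
    - [[0.0003,-0.0001,0,0,0,-0.3,-1],[0.0003,-0.0001,0,0,0,-0.3,-1],[0.0002,-0.0001,0,0,0,-0.3,-1],[0.0003,-0.0001,-0.0001,0,0,-0.3,-1],[0.0002,-0.0002,0,0,0,-0.3,-1],[0.0003,-0.0001,0,0,0,-0.3,-1],[0.0002,-0.0001,-0.0001,0,0,-0.3,-1],[0.0002,-0.0001,0,0,0,-0.3,-1]]

```text
time_s: 25.08
eef_pos: [576.6, -1.3, 76.9]
orientation: [-1.17, -2.915, -0.0]
wrist_force: [-2.2, 4.4, -1.6]
opening: 0.6
```

Run:
```python
from h import *
s=rep(1)
```

```text
t25.08 pos [576.6  -1.3  76.9] th 136.3 F [-2.21  4.42 -1.59] M [ 0.846  0.23  -0.045] T@axis 0.152 (reaction; F50=3.05) r 47.5 turn~1.144
```

Call:
drive_tool:
  commands:
    - [[0.0003,-0.0001,0,0,0,-0.33,-1],[0.0003,-0.0001,0,0,0,-0.33,-1],[0.0002,-0.0002,0,0,0,-0.33,-1],[0.0003,-0.0001,-0.0001,0,0,-0.33,-1],[0.0002,-0.0001,0,0,0,-0.33,-1],[0.0003,-0.0001,0,0,0,-0.33,-1],[0.0002,-0.0002,-0.0001,0,0,-0.33,-1],[0.0003,-0.0001,0,0,0,-0.33,-1]]

```text
time_s: 25.75
eef_pos: [578.6, -2.3, 76.7]
orientation: [-1.236, -2.887, -0.0]
wrist_force: [-1.5, 5.1, -1.0]
opening: 0.2
```

Run:
```python
from h import *
s=rep(1)
```

```text
t25.75 pos [578.6  -2.3  76.7] th 133.6 F [-1.52  5.08 -1.04] M [0.81  0.27  0.023] T@axis 0.213 (reaction; F50=4.26) r 47.5 turn~1.188
```

Call:
drive_tool:
  commands:
    - [[0.0002,-0.0001,0,0,0,-0.3,-1],[0.0003,-0.0001,0,0,0,-0.3,-1],[0.0002,-0.0002,0,0,0,-0.3,-1],[0.0003,-0.0001,-0.0001,0,0,-0.3,-1],[0.0002,-0.0001,0,0,0,-0.3,-1],[0.0002,-0.0001,0,0,0,-0.3,-1],[0.0002,-0.0002,-0.0001,0,0,-0.3,-1],[0.0002,-0.0001,0,0,0,-0.3,-1]]

```text
time_s: 26.42
eef_pos: [580.5, -3.3, 76.5]
orientation: [-1.297, -2.861, -0.0]
wrist_force: [-1.6, 4.4, -2.0]
opening: 0.7
```

Run:
```python
from h import *
s=rep(1)
```

```text
t26.42 pos [580.5  -3.3  76.5] th 131.2 F [-1.62  4.37 -2.03] M [ 0.784  0.279 -0.027] T@axis 0.157 (reaction; F50=3.14) r 47.6 turn~1.231
```

Call:
drive_tool:
  commands:
    - [[0.0003,-0.0001,0,0,0,-0.36,-1],[0.0003,-0.0002,0,0,0,-0.36,-1],[0.0003,-0.0001,-0.0001,0,0,-0.36,-1],[0.0002,-0.0002,0,0,0,-0.36,-1],[0.0003,-0.0001,0,0,0,-0.36,-1],[0.0003,-0.0002,-0.0001,0,0,-0.36,-1],[0.0002,-0.0001,0,0,0,-0.36,-1],[0.0003,-0.0002,0,0,0,-0.36,-1]]

```text
time_s: 27.08
eef_pos: [582.4, -4.4, 76.3]
orientation: [-1.368, -2.827, -0.0]
wrist_force: [-2.3, 4.7, -1.0]
opening: 0.2
```

Run:
```python
from h import *
s=rep(1)
```

```text
t27.08 pos [582.4  -4.4  76.3] th 128.4 F [-2.33  4.7  -1.04] M [ 0.868  0.333 -0.021] T@axis 0.207 (reaction; F50=4.14) r 47.7 turn~1.274
```

Call:
drive_tool:
  commands:
    - [[0.0002,-0.0001,0,0,0,-0.3,-1],[0.0002,-0.0002,0,0,0,-0.3,-1],[0.0002,-0.0001,0,0,0,-0.3,-1],[0.0003,-0.0001,-0.0001,0,0,-0.3,-1],[0.0002,-0.0002,0,0,0,-0.3,-1],[0.0002,-0.0001,0,0,0,-0.3,-1],[0.0002,-0.0001,-0.0001,0,0,-0.3,-1],[0.0002,-0.0002,0,0,0,-0.3,-1]]

```text
time_s: 27.75
eef_pos: [583.9, -5.3, 76.1]
orientation: [-1.427, -2.797, -0.0]
wrist_force: [-3.1, 4.7, -0.9]
opening: 0.2
```

Run:
```python
from h import *
s=rep(1)
```

```text
t27.75 pos [583.9  -5.3  76.1] th 126.0 F [-3.1   4.65 -0.87] M [ 0.974  0.407 -0.038] T@axis 0.226 (reaction; F50=4.52) r 47.9 turn~1.308
```

Call:
drive_tool:
  commands:
    - [[0.0001,-0.0001,0,0,0,-0.2,-1],[0.0002,-0.0001,0,0,0,-0.2,-1],[0.0001,-0.0001,0,0,0,-0.2,-1],[0.0002,0,-0.0001,0,0,-0.2,-1],[0.0001,-0.0001,0,0,0,-0.2,-1],[0.0002,-0.0001,0,0,0,-0.2,-1],[0.0001,-0.0001,0,0,0,-0.2,-1],[0.0002,0,0,0,0,-0.2,-1]]

```text
time_s: 28.42
eef_pos: [584.8, -5.8, 76.0]
orientation: [-1.465, -2.776, 0.0]
wrist_force: [-3.7, 5.0, 0.7]
opening: 0.5
```

Run:
```python
from h import *
s=rep(1)
```

```text
t28.42 pos [584.8  -5.8  76. ] th 124.4 F [-3.68  5.02  0.68] M [ 0.936  0.438 -0.042] T@axis 0.259 (reaction; F50=5.18) r 47.9 turn~1.328
```

Call:
drive_tool:
  commands:
    - [[0.0002,-0.0001,0,0,0,-0.2,-1],[0.0002,-0.0001,0,0,0,-0.2,-1],[0.0002,-0.0001,0,0,0,-0.2,-1],[0.0001,-0.0001,0,0,0,-0.2,-1],[0.0001,-0.0001,0,0,0,-0.2,-1],[0.0001,-0.0001,0,0,0,-0.2,-1],[0.0001,0,0,0,0,-0.1,-1],[0,0,0,0,0,0,-1]]

```text
time_s: 29.08
eef_pos: [585.6, -6.4, 75.9]
orientation: [-1.496, -2.76, 0.0]
wrist_force: [-3.7, 5.1, -0.2]
opening: 0.4
```

```bash
cat >> h.py <<'E'
def avg(i,n=4,p=P0):
    from station import state,capture
    R=[]
    for k in range(n):
        s=state(); ax=toW(p,AX[i-1])[0]; F=s["wrist_force"];M=s["torque"]; d=(s["eef_pos"][:2]-ax)/1000
        R.append([*F,*M,M[2]+d[0]*F[1]-d[1]*F[0]]); 
        if k<n-1: capture("side")
    R=np.array(R); m=R.mean(0)
    r=np.hypot(*d)*1000; phi=np.degrees(np.arctan2(d[1],d[0])-np.arcsin(15.5/r)); a=np.radians(phi+90)
    Fn=m[0]*np.cos(a)+m[1]*np.sin(a); Ft=m[0]*np.cos(a-np.pi/2)+m[1]*np.sin(a-np.pi/2)
    turn=np.radians(((23+45+90*(i-1)-phi+180)%360)-180)+.75
    print("t%.2f"%s["time_s"],s["eef_pos"].round(1),"F",m[:3].round(2),"sd",R.std(0)[[0,1,5,6]].round(3),"Mz %.3f"%m[5],"F50=%.2f"%(m[6]*20),"Fn %.2f Ft %.2f"%(Fn,Ft),"turn %.3f"%turn)
E
python3 - <<'E'
from h import *
avg(1)
E
```

```text
t29.23 [585.6  -6.4  75.9] F [-3.73  5.36 -0.05] sd [0.474 0.425 0.014 0.014] Mz -0.012 F50=6.07 Fn 6.53 Ft -0.12 turn 1.347
```

Call:
drive_tool:
  commands:
    - [[0.0002,-0.0001,0,0,0,-0.3,-1],[0.0002,-0.0001,0,0,0,-0.3,-1],[0.0002,-0.0002,0,0,0,-0.3,-1],[0.0002,-0.0001,0,0,0,-0.3,-1],[0.0002,-0.0002,0,0,0,-0.3,-1],[0.0002,-0.0001,0,0,0,-0.3,-1],[0.0002,-0.0001,0,0,0,-0.2,-1],[0,0,0,0,0,0,-1]]

```text
time_s: 29.9
eef_pos: [586.8, -7.2, 75.9]
orientation: [-1.544, -2.733, 0.001]
wrist_force: [-3.1, 5.5, -1.1]
opening: 0.4
```

Run:
```python
from h import *
avg(1)
```

```text
t30.05 [586.8  -7.2  75.8] F [-3.59  5.68 -1.22] sd [0.444 0.166 0.025 0.01 ] Mz 0.006 F50=6.60 Fn 6.72 Ft -0.00 turn 1.374
```

Call:
drive_tool:
  commands:
    - [[0.0002,-0.0001,0,0,0,-0.3,-1],[0.0002,-0.0001,0,0,0,-0.3,-1],[0.0002,-0.0002,0,0,0,-0.3,-1],[0.0002,-0.0001,0,0,0,-0.3,-1],[0.0002,-0.0002,0,0,0,-0.3,-1],[0.0001,-0.0001,0,0,0,-0.2,-1],[0,0,0,0,0,0,-1],[0,0,0,0,0,0,-1]]

```text
time_s: 30.72
eef_pos: [587.7, -7.9, 75.8]
orientation: [-1.583, -2.709, 0.001]
wrist_force: [-3.8, 6.5, -0.3]
opening: 0.5
```

Run:
```python
from h import *
avg(1,3)
```

```text
t30.82 [587.7  -7.9  75.8] F [-4.15  6.14 -0.58] sd [0.317 0.379 0.016 0.032] Mz 0.040 F50=8.05 Fn 7.40 Ft -0.40 turn 1.396
```

Call:
drive_tool:
  commands:
    - [[0.0003,-0.0002,0,0,0,0,-1],[0,0,0,0,0,0,-1],[0,0,0,0,0,0,-1],[-0.0036,0.006,0,0,0,0,-1],[0,0,0.024,0,0,0,-1],[-0.005,-0.01,0.022,0,0,3,-1],[-0.012,-0.034,0,0,0,6,-1],[-0.012,-0.034,0,0,0,6,-1]]

```text
time_s: 31.48
eef_pos: [560.5, -82.7, 124.9]
orientation: [1.2, 2.892, -0.002]
wrist_force: [0.3, -1.1, -0.1]
opening: 0.8
```

Call:
drive_tool:
  commands:
    - [[-0.012,-0.034,0,0,0,6,-1],[-0.012,-0.034,0,0,0,6,-1],[-0.012,-0.034,0,0,0,6,-1],[-0.011,-0.034,0,0,0,6,-1],[0,0,-0.014,0,0,0,-1],[0,0,-0.018,0,0,0,-1],[0,0,-0.012,0,0,0,-1],[0,0,0,0,0,0,-1]]

```text
time_s: 32.15
eef_pos: [509.9, -218.6, 76.9]
orientation: [0.59, 3.085, -0.003]
wrist_force: [0.4, 1.1, -0.3]
opening: 0.5
```

Run:
```python
from h import *
rep(3)
for t in (.75,.8): print(plan(3,t,47,15.5))
q0=plan(3,.8,47,15.5)[0]
for k in range(1,21):
    q,a=plan(3,.8+.03*k,47,15.5); print(k,(q-q0).round(2),end=' '); q0=q
```

```text
t32.15 pos [ 509.9 -218.6   76.9] th 158.4 F [ 0.36  1.06 -0.32] M [ 0.106 -0.139 -0.029] T@axis -0.006 (reaction; F50=-0.13) r 52.5 turn~0.594
(array([ 503.42502223, -213.38966255]), np.float64(248.0))
(array([ 500.96089188, -213.16625474]), np.float64(245.1352110243459))
1 [-1.47  0.19] 2 [-1.47  0.24] 3 [-1.46  0.28] 4 [-1.45  0.32] 5 [-1.44  0.37] 6 [-1.43  0.41] 7 [-1.41  0.45] 8 [-1.4  0.5] 9 [-1.38  0.54] 10 [-1.37  0.58] 11 [-1.35  0.62] 12 [-1.33  0.66] 13 [-1.31  0.7 ] 14 [-1.29  0.74] 15 [-1.27  0.78] 16 [-1.24  0.81] 17 [-1.22  0.85] 18 [-1.19  0.89] 19 [-1.16  0.92] 20 [-1.14  0.96]
```

Call:
drive_tool:
  commands:
    - [[-0.0017,0.0011,0.001,0,0,0,-1],[-0.0017,0.0011,0.001,0,0,0,-1],[-0.0017,0.0011,0,0,0,0,-1],[-0.0017,0.0011,0,0,0,-1,-1],[-0.0017,0.001,0,0,0,-1.5,-1],[-0.0015,0.0002,0,0,0,-1.72,-1],[-0.0015,0.0002,-0.0001,0,0,-1.72,-1],[-0.0015,0.0003,-0.0002,0,0,-1.72,-1]]

```text
time_s: 32.82
eef_pos: [500.2, -212.6, 81.3]
orientation: [0.795, 3.03, -0.004]
wrist_force: [3.8, -1.2, -2.1]
opening: 1.1
```

Run:
```python
from h import *
rep(3)
```

```text
t32.82 pos [ 500.2 -212.6   81.3] th 150.6 F [ 3.83 -1.25 -2.09] M [-0.29  -0.911 -0.04 ] T@axis 0.154 (reaction; F50=3.08) r 46.5 turn~0.820
```

Call:
drive_tool:
  commands:
    - [[-0.0015,0.0003,-0.0005,0,0,-1.72,-1],[-0.0015,0.0003,-0.0005,0,0,-1.72,-1],[-0.0015,0.0003,-0.0005,0,0,-1.72,-1],[-0.0014,0.0003,-0.0005,0,0,-1.72,-1],[-0.0014,0.0004,-0.0005,0,0,-1.72,-1],[-0.0007,0.0002,-0.0005,0,0,-0.9,-1],[-0.0002,0.0001,-0.0003,0,0,-0.2,-1],[-0.0002,0.0001,-0.0002,0,0,-0.2,-1]]

```text
time_s: 33.48
eef_pos: [490.4, -210.2, 77.5]
orientation: [1.051, 2.955, -0.003]
wrist_force: [2.5, -3.6, 3.5]
opening: 0.4
```

Run:
```python
from h import *
avg(3,1)
```

```text
t33.48 [ 490.4 -210.2   77.5] F [ 2.46 -3.57  3.48] sd [0. 0. 0. 0.] Mz -0.052 F50=2.39 Fn 4.13 Ft 1.31 turn 1.027
```

Call:
drive_tool:
  commands:
    - [[-0.0003,0.0001,0,0,0,-0.36,-1],[-0.0003,0.0001,-0.0001,0,0,-0.36,-1],[-0.0003,0.0001,0,0,0,-0.36,-1],[-0.0003,0.0001,0,0,0,-0.36,-1],[-0.0003,0.0001,-0.0001,0,0,-0.36,-1],[-0.0003,0.0001,0,0,0,-0.36,-1],[-0.0003,0.0001,0,0,0,-0.36,-1],[-0.0003,0.0001,0,0,0,-0.36,-1]]

```text
time_s: 34.15
eef_pos: [486.0, -207.8, 76.1]
orientation: [-1.128, -2.932, -0.0]
wrist_force: [3.6, -1.9, 2.8]
opening: 0.5
```

Run:
```python
from h import *
avg(3,1)
```

```text
t34.15 [ 486.  -207.8   76.1] F [ 3.64 -1.92  2.77] sd [0. 0. 0. 0.] Mz -0.060 F50=2.78 Fn 3.95 Ft -1.15 turn 1.133
```

Call:
drive_tool:
  commands:
    - [[-0.0003,0.0001,0,0,0,-0.36,-1],[-0.0003,0.0001,0,0,0,-0.36,-1],[-0.0003,0.0001,0,0,0,-0.36,-1],[-0.0003,0.0002,0,0,0,-0.36,-1],[-0.0003,0.0001,0,0,0,-0.36,-1],[-0.0002,0.0001,0,0,0,-0.36,-1],[-0.0003,0.0001,0,0,0,-0.36,-1],[-0.0003,0.0002,0,0,0,-0.36,-1]]

```text
time_s: 34.82
eef_pos: [483.9, -206.8, 76.1]
orientation: [1.201, 2.903, 0.0]
wrist_force: [4.4, -1.0, -0.2]
opening: 0.8
```

Run:
```python
from h import *
avg(3,1); rep(3)
```

```text
t34.82 [ 483.9 -206.8   76.1] F [ 4.39 -0.99 -0.16] sd [0. 0. 0. 0.] Mz -0.088 F50=2.44 Fn 3.73 Ft -2.51 turn 1.179
t34.82 pos [ 483.9 -206.8   76.1] th 135.0 F [ 4.39 -0.99 -0.16] M [-0.098 -0.998 -0.088] T@axis 0.122 (reaction; F50=2.44) r 45.9 turn~1.179
```

Call:
drive_tool:
  commands:
    - [[-0.0003,0.0001,0,0,0,-0.6,-1],[-0.0003,0.0002,0,0,0,-0.6,-1],[-0.0003,0.0001,0,0,0,-0.6,-1],[-0.0003,0.0001,-0.0001,0,0,-0.6,-1],[-0.0003,0.0002,0,0,0,-0.6,-1],[-0.0003,0.0001,0,0,0,-0.6,-1],[-0.0003,0.0001,-0.0001,0,0,-0.6,-1],[-0.0003,0.0001,0,0,0,-0.6,-1]]

```text
time_s: 35.48
eef_pos: [481.6, -205.9, 75.9]
orientation: [1.322, 2.85, 0.0]
wrist_force: [4.5, -1.4, -0.6]
opening: 0.8
```

Run:
```python
from h import *
avg(3,1); rep(3)
```

```text
t35.48 [ 481.6 -205.9   75.9] F [ 4.48 -1.39 -0.62] sd [0. 0. 0. 0.] Mz -0.109 F50=2.27 Fn 3.96 Ft -2.50 turn 1.229
t35.48 pos [ 481.6 -205.9   75.9] th 130.2 F [ 4.48 -1.39 -0.62] M [-0.174 -0.952 -0.109] T@axis 0.113 (reaction; F50=2.27) r 46.3 turn~1.229
```

Call:
drive_tool:
  commands:
    - [[-0.0002,0.0001,0,0,0,-1,-1],[-0.0001,0.0001,0,0,0,-1,-1],[-0.0001,0.0001,0,0,0,-1,-1],[-0.0001,0.0001,-0.0001,0,0,-1,-1],[-0.0002,0.0001,0,0,0,-1,-1],[-0.0001,0.0001,0,0,0,-1,-1],[-0.0001,0.0001,-0.0001,0,0,-1,-1],[-0.0002,0,0,0,0,-1,-1]]

```text
time_s: 36.15
eef_pos: [479.3, -205.4, 75.7]
orientation: [-1.517, -2.749, 0.001]
wrist_force: [-0.7, -4.4, 0.4]
opening: 0.7
```

Run:
```python
from h import *
avg(3,1); rep(3)
```

```text
t36.15 [ 479.3 -205.4   75.7] F [-0.67 -4.37  0.37] sd [0. 0. 0. 0.] Mz 0.041 F50=2.64 Fn 3.00 Ft 3.24 turn 1.267
t36.15 pos [ 479.3 -205.4   75.7] th 122.2 F [-0.67 -4.37  0.37] M [-0.744  0.053  0.041] T@axis 0.132 (reaction; F50=2.64) r 47.1 turn~1.267
```

Call:
drive_tool:
  commands:
    - [[-0.0003,0.0001,0,0,0,-0.3,-1],[-0.0003,0.0002,0,0,0,-0.3,-1],[-0.0003,0.0001,0,0,0,-0.3,-1],[-0.0002,0.0002,-0.0001,0,0,-0.3,-1],[-0.0003,0.0001,0,0,0,-0.3,-1],[-0.0003,0.0002,0,0,0,-0.3,-1],[-0.0002,0.0001,-0.0001,0,0,-0.3,-1],[-0.0003,0.0002,0,0,0,-0.3,-1]]

```text
time_s: 36.82
eef_pos: [478.1, -204.1, 75.6]
orientation: [1.574, 2.719, -0.0]
wrist_force: [-0.6, -5.4, 0.0]
opening: 0.7
```

Run:
```python
from h import *
avg(3,1); rep(3)
```

```text
t36.82 [ 478.1 -204.1   75.6] F [-0.57 -5.4   0.01] sd [0. 0. 0. 0.] Mz 0.053 F50=3.68 Fn 4.02 Ft 3.65 turn 1.304
t36.82 pos [ 478.1 -204.1   75.6] th 119.9 F [-0.57 -5.4   0.01] M [-0.853 -0.063  0.053] T@axis 0.184 (reaction; F50=3.68) r 46.7 turn~1.304
```

Call:
drive_tool:
  commands:
    - [[-0.0002,0.0001,0,0,0,-0.26,-1],[-0.0002,0.0001,0,0,0,-0.26,-1],[-0.0002,0.0001,0,0,0,-0.26,-1],[-0.0002,0.0001,-0.0001,0,0,-0.26,-1],[-0.0002,0.0002,0,0,0,-0.26,-1],[-0.0002,0.0001,0,0,0,-0.26,-1],[-0.0002,0.0001,-0.0001,0,0,-0.26,-1],[-0.0002,0.0002,0,0,0,-0.26,-1]]

```text
time_s: 37.48
eef_pos: [476.7, -203.1, 75.5]
orientation: [1.623, 2.689, 0.0]
wrist_force: [0.5, -5.5, 0.9]
opening: 0.5
```

Run:
```python
from h import *
avg(3,1); rep(3)
```

```text
t37.48 [ 476.7 -203.1   75.5] F [ 0.54 -5.51  0.87] sd [0. 0. 0. 0.] Mz 0.063 F50=4.99 Fn 4.86 Ft 2.65 turn 1.340
t37.48 pos [ 476.7 -203.1   75.5] th 117.8 F [ 0.54 -5.51  0.87] M [-0.755 -0.078  0.063] T@axis 0.249 (reaction; F50=4.99) r 46.8 turn~1.340
```

Call:
drive_tool:
  commands:
    - [[-0.0003,0.0001,0,0,0,-0.33,-1],[-0.0002,0.0002,0,0,0,-0.33,-1],[-0.0002,0.0001,0,0,0,-0.33,-1],[-0.0003,0.0002,-0.0001,0,0,-0.33,-1],[-0.0002,0.0001,0,0,0,-0.33,-1],[-0.0003,0.0002,0,0,0,-0.33,-1],[-0.0002,0.0002,-0.0001,0,0,-0.33,-1],[-0.0002,0.0001,0,0,0,-0.33,-1]]

```text
time_s: 38.15
eef_pos: [475.0, -202.0, 75.3]
orientation: [1.685, 2.651, 0.0]
wrist_force: [2.9, -4.6, -0.3]
opening: 0.4
```

Run:
```python
from h import *
avg(3,2); rep(3)
```

```text
t38.20 [ 474.9 -201.9   75.3] F [ 2.3  -4.37 -0.65] sd [0.583 0.229 0.006 0.023] Mz 0.052 F50=5.56 Fn 4.93 Ft 0.35 turn 1.381
t38.20 pos [ 474.9 -201.9   75.3] th 115.1 F [ 1.72 -4.14 -1.01] M [-0.7   -0.488  0.058] T@axis 0.255 (reaction; F50=5.10) r 46.9 turn~1.381
```

Call:
drive_tool:
  commands:
    - [[-0.0002,0.0001,0,0,0,-0.28,-1],[-0.0002,0.0002,0,0,0,-0.28,-1],[-0.0002,0.0001,0,0,0,-0.28,-1],[-0.0002,0.0002,-0.0001,0,0,-0.28,-1],[-0.0002,0.0001,0,0,0,-0.28,-1],[-0.0002,0.0002,0,0,0,-0.28,-1],[-0.0002,0.0001,-0.0001,0,0,-0.28,-1],[-0.0002,0.0001,0,0,0,-0.28,-1]]

```text
time_s: 38.87
eef_pos: [473.7, -201.1, 75.2]
orientation: [1.736, 2.617, 0.0]
wrist_force: [4.3, -3.4, -0.8]
opening: 0.5
```

Run:
```python
from h import *
avg(3,2)
```

```text
t38.92 [ 473.6 -201.    75.2] F [ 4.25 -3.97 -0.78] sd [0.008 0.566 0.028 0.009] Mz -0.021 F50=5.35 Fn 5.57 Ft -1.69 turn 1.412
```

Call:
drive_tool:
  commands:
    - [[-0.0002,0.0001,0,0,0,-0.25,-1],[-0.0002,0.0001,0,0,0,-0.25,-1],[-0.0002,0.0001,0,0,0,-0.25,-1],[-0.0001,0.0001,-0.0001,0,0,-0.25,-1],[-0.0002,0.0001,0,0,0,-0.25,-1],[-0.0002,0.0001,0,0,0,-0.25,-1],[-0.0001,0.0001,0,0,0,-0.25,-1],[-0.0001,0.0001,0,0,0,-0.25,-1]]

```text
time_s: 39.58
eef_pos: [472.8, -200.6, 75.2]
orientation: [1.781, 2.585, 0.0]
wrist_force: [3.9, -3.9, -1.1]
opening: 0.4
```

Run:
```python
from h import *
avg(3,2)
```

```text
t39.63 [ 472.8 -200.5   75.2] F [ 4.37 -4.11 -0.98] sd [0.42  0.247 0.002 0.025] Mz -0.002 F50=5.94 Fn 5.71 Ft -1.83 turn 1.430
```

Call:
drive_tool:
  commands:
    - [[-0.0003,0.0002,0,0,0,-0.3,-1],[-0.0003,0.0002,0,0,0,-0.3,-1],[-0.0002,0.0002,0,0,0,-0.3,-1],[-0.0003,0.0002,-0.0001,0,0,-0.3,-1],[-0.0003,0.0002,0,0,0,-0.3,-1],[-0.0002,0.0002,0,0,0,-0.3,-1],[-0.0002,0.0001,0,0,0,-0.3,-1],[0,0,0,0,0,0,-1]]

```text
time_s: 40.3
eef_pos: [471.7, -199.7, 75.2]
orientation: [1.827, 2.55, 0.001]
wrist_force: [5.5, -3.7, -2.1]
opening: 0.5
```

Run:
```python
from h import *
avg(3,3)
```

```text
t40.40 [ 471.7 -199.7   75.1] F [ 5.23 -4.3  -1.83] sd [0.413 0.45  0.014 0.024] Mz -0.010 F50=6.54 Fn 6.23 Ft -2.64 turn 1.456
```

Call:
drive_tool:
  commands:
    - [[-0.0003,0.0002,0,0,0,0,-1],[-0.0003,0.0002,0,0,0,0,-1],[-0.0003,0.0002,0,0,0,0,-1],[-0.0003,0.0002,-0.0001,0,0,0,-1],[-0.0003,0.0002,0,0,0,0,-1],[-0.0002,0.0002,0,0,0,0,-1],[0,0,0,0,0,0,-1],[0,0,0,0,0,0,-1]]

```text
time_s: 41.07
eef_pos: [471.0, -198.9, 75.2]
orientation: [1.826, 2.548, 0.002]
wrist_force: [5.9, -3.9, -2.5]
opening: 0.4
```

Run:
```python
from h import *
avg(3,2)
```

```text
t41.12 [ 471.  -198.9   75.2] F [ 6.41 -3.83 -2.61] sd [0.505 0.023 0.031 0.014] Mz -0.034 F50=6.53 Fn 6.28 Ft -4.04 turn 1.478
```

Call:
drive_tool:
  commands:
    - [[-0.0001,0.0002,0,0,0,0,-1],[-0.0001,0.0002,0,0,0,0,-1],[-0.0001,0.0002,0,0,0,0,-1],[-0.0001,0.0003,0,0,0,0,-1],[-0.0001,0.0003,0,0,0,0,-1],[-0.0001,0.0002,0,0,0,0,-1],[-0.0001,0.0002,0,0,0,0,-1],[0,0,0,0,0,0,-1]]

```text
time_s: 41.78
eef_pos: [470.5, -197.8, 75.2]
orientation: [1.825, 2.548, 0.001]
wrist_force: [6.9, -4.7, -2.5]
opening: 0.6
```

Run:
```python
from h import *
avg(3,2)
```

```text
t41.83 [ 470.5 -197.8   75.2] F [ 6.85 -5.11 -2.75] sd [0.09  0.463 0.008 0.005] Mz -0.017 F50=8.00 Fn 7.52 Ft -4.08 turn 1.504
```

Call:
drive_tool:
  commands:
    - [[0.0033,-0.0062,0,0,0,0,-1],[0,0,0.024,0,0,0,-1],[-0.005,0.005,0.022,0,0,-3,-1],[-0.01,0.023,0,0,0,-7,-1],[-0.01,0.023,0,0,0,-7,-1],[-0.01,0.023,0,0,0,-7,-1],[-0.01,0.023,0,0,0,-7,-1],[-0.009,0.023,0,0,0,-7,-1]]

```text
time_s: 42.5
eef_pos: [412.7, -79.2, 120.2]
orientation: [-2.561, -1.807, 0.006]
wrist_force: [0.0, 0.3, 0.2]
opening: 0.6
```

Run:
```python
from h import *
rep(2)
print(plan(2,.72,47,21.5))
q0=plan(2,.74,47,15.5)[0];print(q0)
for k in range(1,13):
    q,a=plan(2,.74+.04*k,47,15.5); print(k,(q-q0).round(2),end=' '); q0=q
```

```text
t42.50 pos [412.7 -79.2 120.2] th 70.4 F [0.02 0.27 0.16] M [-0.04  -0.079 -0.04 ] T@axis -0.056 (reaction; F50=-1.12) r 56.7 turn~0.667
(array([419.95575822, -85.03579602]), np.float64(159.71887338539247))
[422.08045557 -78.41901619]
1 [0.15 1.97] 2 [0.23 1.97] 3 [0.31 1.96] 4 [0.38 1.94] 5 [0.46 1.92] 6 [0.54 1.9 ] 7 [0.61 1.88] 8 [0.69 1.86] 9 [0.76 1.83] 10 [0.83 1.79] 11 [0.91 1.76] 12 [0.98 1.72]
```

Call:
drive_tool:
  commands:
    - [[0.004,-0.004,0,0,0,-1,-1],[0.004,-0.003,-0.002,0,0,0,-1],[0,0,-0.012,0,0,0,-1],[0,0,-0.014,0,0,0,-1],[0,0,-0.01,0,0,0,-1],[0,0,-0.004,0,0,0,-1],[0.0007,0.002,0,0,0,0,-1],[0.0007,0.002,0,0,0,0,-1]]

```text
time_s: 43.17
eef_pos: [426.1, -85.3, 78.5]
orientation: [-2.576, -1.796, 0.001]
wrist_force: [-0.5, 0.5, -0.1]
opening: 0.7
```

Run:
```python
from h import *
rep(2)
```

```text
t43.17 pos [426.1 -85.3  78.5] th 69.8 F [-0.46  0.48 -0.1 ] M [ 0.001 -0.065 -0.019] T@axis -0.043 (reaction; F50=-0.86) r 42.9 turn~0.623
```

Call:
drive_tool:
  commands:
    - [[-0.0014,0.0022,0,0,0,0,-1],[-0.0014,0.0022,0,0,0,0,-1],[-0.0012,0.0022,0,0,0,-1.5,-1],[0.0002,0.002,-0.0002,0,0,-2.3,-1],[0.0002,0.002,-0.0002,0,0,-2.3,-1],[0.0003,0.002,-0.0002,0,0,-2.3,-1],[0.0004,0.0019,-0.0002,0,0,-2.3,-1],[0.0005,0.0019,-0.0002,0,0,-2.3,-1]]

```text
time_s: 43.83
eef_pos: [423.7, -69.0, 78.3]
orientation: [2.763, 1.493, -0.0]
wrist_force: [-1.6, -2.3, 0.1]
opening: 0.9
```

Run:
```python
from h import *
rep(2)
```

```text
t43.83 pos [423.7 -69.   78.3] th 56.8 F [-1.57 -2.27  0.12] M [-0.538  0.191 -0.015] T@axis 0.112 (reaction; F50=2.24) r 46.8 turn~0.936
```

Call:
drive_tool:
  commands:
    - [[0.0005,0.0019,-0.0002,0,0,-2.3,-1],[0.0006,0.0019,-0.0002,0,0,-2.3,-1],[0.0007,0.0018,-0.0002,0,0,-2.3,-1],[0.0007,0.0018,-0.0002,0,0,-2.3,-1],[0.0001,0.0003,-0.0001,0,0,-0.4,-1],[0.0001,0.0003,0,0,0,-0.4,-1],[0.0001,0.0003,0,0,0,-0.4,-1],[0.0001,0.0003,0,0,0,-0.4,-1]]

```text
time_s: 44.5
eef_pos: [426.4, -60.0, 77.1]
orientation: [-2.891, -1.228, 0.001]
wrist_force: [-2.0, -1.9, 1.5]
opening: 0.8
```

Run:
```python
from h import *
rep(2); avg(2,1)
```

```text
t44.50 pos [426.4 -60.   77.1] th 46.0 F [-1.95 -1.86  1.5 ] M [-0.214  0.293  0.008] T@axis 0.133 (reaction; F50=2.66) r 47.3 turn~1.121
t44.50 [426.4 -60.   77.1] F [-1.95 -1.86  1.5 ] sd [0. 0. 0. 0.] Mz 0.008 F50=2.66 Fn 2.69 Ft 0.15 turn 1.121
```

Call:
drive_tool:
  commands:
    - [[0.0001,0.0003,0,0,0,-0.36,-1],[0.0001,0.0003,0,0,0,-0.36,-1],[0.0001,0.0003,-0.0001,0,0,-0.36,-1],[0.0002,0.0003,0,0,0,-0.36,-1],[0.0001,0.0003,0,0,0,-0.36,-1],[0.0001,0.0003,0,0,0,-0.36,-1],[0.0002,0.0002,-0.0001,0,0,-0.36,-1],[0.0001,0.0003,0,0,0,-0.36,-1]]

```text
time_s: 45.17
eef_pos: [427.6, -57.7, 76.6]
orientation: [-2.922, -1.154, 0.001]
wrist_force: [-1.3, -0.6, 1.6]
opening: 0.4
```

Run:
```python
from h import *
avg(2,1)
```

```text
t45.17 [427.6 -57.7  76.6] F [-1.32 -0.59  1.61] sd [0. 0. 0. 0.] Mz 0.067 F50=2.48 Fn 1.36 Ft 0.49 turn 1.173
```

Call:
drive_tool:
  commands:
    - [[0.0001,0.0003,0,0,0,-0.36,-1],[0.0002,0.0003,0,0,0,-0.36,-1],[0.0001,0.0003,-0.0001,0,0,-0.36,-1],[0.0002,0.0003,0,0,0,-0.36,-1],[0.0001,0.0003,0,0,0,-0.36,-1],[0.0002,0.0003,0,0,0,-0.36,-1],[0.0001,0.0003,-0.0001,0,0,-0.36,-1],[0.0002,0.0003,0,0,0,-0.36,-1]]

```text
time_s: 45.83
eef_pos: [428.9, -55.3, 76.4]
orientation: [-2.95, -1.08, 0.0]
wrist_force: [-2.7, -1.3, 0.7]
opening: 0.3
```

Run:
```python
from h import *
avg(2,1)
```

```text
t45.83 [428.9 -55.3  76.4] F [-2.7  -1.35  0.7 ] sd [0. 0. 0. 0.] Mz 0.039 F50=3.31 Fn 2.93 Ft 0.74 turn 1.227
```

Call:
drive_tool:
  commands:
    - [[0.0001,0.0003,0,0,0,-0.36,-1],[0.0002,0.0003,0,0,0,-0.36,-1],[0.0001,0.0003,-0.0001,0,0,-0.36,-1],[0.0002,0.0003,0,0,0,-0.36,-1],[0.0001,0.0002,0,0,0,-0.36,-1],[0.0002,0.0003,0,0,0,-0.36,-1],[0.0001,0.0003,-0.0001,0,0,-0.36,-1],[0.0002,0.0002,0,0,0,-0.36,-1]]

```text
time_s: 46.5
eef_pos: [430.1, -53.1, 76.2]
orientation: [-2.976, -1.006, 0.0]
wrist_force: [-2.5, -1.3, 0.0]
opening: -0.0
```

Run:
```python
from h import *
avg(2,1)
```

```text
t46.50 [430.1 -53.1  76.2] F [-2.48 -1.28  0.03] sd [0. 0. 0. 0.] Mz 0.008 F50=2.61 Fn 2.74 Ft 0.51 turn 1.276
```

Call:
drive_tool:
  commands:
    - [[0.0002,0.0003,0,0,0,-0.4,-1],[0.0002,0.0003,0,0,0,-0.4,-1],[0.0001,0.0003,-0.0001,0,0,-0.4,-1],[0.0002,0.0003,0,0,0,-0.4,-1],[0.0002,0.0003,0,0,0,-0.4,-1],[0.0001,0.0003,0,0,0,-0.4,-1],[0.0002,0.0003,-0.0001,0,0,-0.4,-1],[0.0002,0.0003,0,0,0,-0.4,-1]]

```text
time_s: 47.17
eef_pos: [431.6, -50.8, 76.0]
orientation: [3.003, 0.922, 0.0]
wrist_force: [-1.7, -0.8, -1.9]
opening: 0.3
```

Run:
```python
from h import *
avg(2,1)
```

```text
t47.17 [431.6 -50.8  76. ] F [-1.72 -0.79 -1.87] sd [0. 0. 0. 0.] Mz -0.001 F50=1.66 Fn 1.86 Ft 0.33 turn 1.330
```

Call:
drive_tool:
  commands:
    - [[0.0002,0.0003,0,0,0,-0.4,-1],[0.0002,0.0003,0,0,0,-0.4,-1],[0.0002,0.0003,-0.0001,0,0,-0.4,-1],[0.0002,0.0003,0,0,0,-0.4,-1],[0.0001,0.0003,0,0,0,-0.4,-1],[0.0002,0.0003,0,0,0,-0.4,-1],[0.0002,0.0003,-0.0001,0,0,-0.4,-1],[0.0002,0.0003,0,0,0,-0.4,-1]]

```text
time_s: 47.83
eef_pos: [433.3, -48.5, 75.9]
orientation: [3.027, 0.838, 0.001]
wrist_force: [-0.9, -1.1, -1.6]
opening: 0.6
```

Run:
```python
from h import *
avg(2,1)
```

```text
t47.83 [433.3 -48.5  75.9] F [-0.93 -1.14 -1.61] sd [0. 0. 0. 0.] Mz -0.039 F50=0.69 Fn 1.39 Ft -0.48 turn 1.387
```

Call:
drive_tool:
  commands:
    - [[0.0002,0.0003,0,0,0,-0.4,-1],[0.0002,0.0003,0,0,0,-0.4,-1],[0.0002,0.0003,-0.0001,0,0,-0.4,-1],[0.0002,0.0003,0,0,0,-0.4,-1],[0.0002,0.0003,0,0,0,-0.4,-1],[0.0002,0.0003,0,0,0,-0.4,-1],[0.0002,0.0003,-0.0001,0,0,-0.4,-1],[0.0002,0.0002,0,0,0,-0.4,-1]]

```text
time_s: 48.5
eef_pos: [434.8, -46.2, 75.7]
orientation: [3.05, 0.753, 0.001]
wrist_force: [-1.0, -2.1, 0.6]
opening: -0.1
```

Run:
```python
from h import *
avg(2,1)
```

```text
t48.50 [434.8 -46.2  75.7] F [-1.02 -2.1   0.55] sd [0. 0. 0. 0.] Mz 0.027 F50=2.79 Fn 1.90 Ft -1.35 turn 1.439
```

Call:
drive_tool:
  commands:
    - [[0.0002,0.0003,0,0,0,-0.4,-1],[0.0002,0.0003,0,0,0,-0.4,-1],[0.0002,0.0002,-0.0001,0,0,-0.4,-1],[0.0002,0.0003,0,0,0,-0.4,-1],[0.0002,0.0003,0,0,0,-0.4,-1],[0.0002,0.0002,0,0,0,-0.4,-1],[0.0002,0.0003,-0.0001,0,0,-0.4,-1],[0.0002,0.0002,0,0,0,-0.4,-1]]

```text
time_s: 49.17
eef_pos: [436.3, -44.1, 75.5]
orientation: [3.07, 0.668, 0.0]
wrist_force: [-1.4, -4.0, 0.1]
opening: 0.4
```

Run:
```python
from h import *
avg(2,1)
```

```text
t49.17 [436.3 -44.1  75.5] F [-1.35 -4.01  0.08] sd [0. 0. 0. 0.] Mz 0.032 F50=4.46 Fn 2.97 Ft -3.02 turn 1.485
```

Call:
drive_tool:
  commands:
    - [[0.0003,0.0002,0,0,0,-0.36,-1],[0.0002,0.0002,0,0,0,-0.36,-1],[0.0003,0.0002,-0.0001,0,0,-0.36,-1],[0.0002,0.0002,0,0,0,-0.36,-1],[0.0003,0.0002,0,0,0,-0.36,-1],[0.0002,0.0002,0,0,0,-0.36,-1],[0.0002,0.0002,0,0,0,-0.36,-1],[0.0002,0.0002,0,0,0,-0.36,-1]]

```text
time_s: 49.83
eef_pos: [437.8, -42.3, 75.3]
orientation: [-3.085, -0.591, 0.001]
wrist_force: [-4.0, -4.3, 0.3]
opening: 0.7
```

Run:
```python
from h import *
avg(2,1)
```

```text
t49.83 [437.8 -42.3  75.3] F [-3.96 -4.25  0.33] sd [0. 0. 0. 0.] Mz 0.047 F50=6.88 Fn 5.32 Ft -2.34 turn 1.529
```

Call:
drive_tool:
  commands:
    - [[0.0002,0.0002,0,0,0,-0.3,-1],[0.0002,0.0002,0,0,0,-0.3,-1],[0.0002,0.0001,0,0,0,-0.3,-1],[0.0002,0.0001,0,0,0,-0.2,-1],[0.0001,0.0001,0,0,0,-0.2,-1],[0.0001,0,0,0,0,-0.1,-1],[0,0,0,0,0,0,-1],[0,0,0,0,0,0,-1]]

```text
time_s: 50.5
eef_pos: [438.5, -41.6, 75.2]
orientation: [-3.092, -0.553, 0.002]
wrist_force: [-2.3, -4.8, -0.3]
opening: 0.7
```

Run:
```python
from h import *
avg(2,3)
```

```text
t50.60 [438.6 -41.6  75.2] F [-3.23 -4.94  0.03] sd [0.721 0.456 0.053 0.056] Mz 0.021 F50=6.22 Fn 4.86 Ft -3.35 turn 1.548
```

Call:
drive_tool:
  commands:
    - [[0.0003,0.0001,0,0,0,-0.3,-1],[0.0003,0.0001,0,0,0,-0.3,-1],[0.0003,0.0001,0,0,0,-0.3,-1],[0.0003,0.0001,0,0,0,-0.3,-1],[0.0001,0.0001,0,0,0,0,-1],[0.0001,0,0,0,0,0,-1],[0,0,0,0,0,0,-1],[0,0,0,0,0,0,-1]]

```text
time_s: 51.27
eef_pos: [439.3, -40.9, 75.2]
orientation: [-3.097, -0.521, 0.004]
wrist_force: [-3.6, -4.0, 0.0]
opening: 0.6
```

Run:
```python
from h import *
avg(2,3)
```

```text
t51.37 [439.3 -40.9  75.2] F [-3.78 -4.37  0.47] sd [0.62  0.345 0.011 0.033] Mz 0.002 F50=5.90 Fn 5.10 Ft -2.71 turn 1.568
```

Call:
drive_tool:
  commands:
    - [[0.0003,0.0001,0,0,0,-0.3,-1],[0.0003,0.0001,0,0,0,-0.3,-1],[0.0003,0.0001,0,0,0,-0.3,-1],[0.0003,0.0001,0,0,0,-0.3,-1],[0.0003,0.0001,0,0,0,-0.3,-1],[0.0003,0.0001,0,0,0,-0.2,-1],[0,0,0,0,0,0,-1],[0,0,0,0,0,0,-1]]

```text
time_s: 52.03
eef_pos: [440.2, -40.0, 75.1]
orientation: [-3.104, -0.475, 0.007]
wrist_force: [-5.4, -4.4, 2.0]
opening: 0.5
```

Run:
```python
from h import *
avg(2,3)
```

```text
t52.13 [440.3 -40.   75.1] F [-5.11 -4.32  0.96] sd [0.308 0.038 0.024 0.01 ] Mz 0.024 F50=7.38 Fn 6.27 Ft -2.34 turn 1.592
```

Call:
drive_tool:
  commands:
    - [[0.0005,0.0002,0,0,0,0,-1],[0,0,0,0,0,0,-1],[-0.0065,-0.0026,0,0,0,0,-1],[0,0,0.024,0,0,2,-1],[0.005,-0.002,0.022,0,0,5,-1],[0.029,-0.012,0,0,0,6,-1],[0.029,-0.012,0,0,0,6,-1],[0.029,-0.012,0,0,0,6,-1]]

```text
time_s: 52.8
eef_pos: [530.2, -80.9, 122.4]
orientation: [2.926, 1.142, 0.005]
wrist_force: [0.3, 0.0, 0.4]
opening: 0.3
```

Call:
drive_tool:
  commands:
    - [[0.029,-0.011,0,0,0,6,-1],[0.029,-0.011,0,0,0,6,-1],[0.029,-0.011,0,0,0,6,-1],[0.029,-0.011,0,0,0,6,-1],[0,0,-0.012,0,0,1,-1],[0,0,-0.016,0,0,0,-1],[0,0,-0.014,0,0,0,-1],[0,0,-0.002,0,0,0,-1]]

```text
time_s: 53.47
eef_pos: [642.4, -123.7, 74.2]
orientation: [-2.61, -1.739, 0.003]
wrist_force: [-0.7, -0.5, 1.0]
opening: 0.8
```

Run:
```python
from h import *
rep(4)
q0=plan(4,.79,47,15.5)[0];print(q0,plan(4,.79,47,21.5)[0])
for k in range(1,13):
    q,a=plan(4,.79+.04*k,47,15.5); print(k,(q-q0).round(2),end=' '); q0=q
```

```text
t53.47 pos [ 642.4 -123.7   74.2] th 67.3 F [-0.66 -0.51  1.04] M [ 0.059 -0.036  0.069] T@axis 0.045 (reaction; F50=0.91) r 50.8 turn~0.565
[ 638.72078868 -134.047225  ] [ 641.18909516 -128.57845337]
1 [-0.25 -1.96] 2 [-0.33 -1.95] 3 [-0.4  -1.94] 4 [-0.48 -1.92] 5 [-0.56 -1.9 ] 6 [-0.63 -1.88] 7 [-0.71 -1.85] 8 [-0.78 -1.82] 9 [-0.85 -1.79] 10 [-0.92 -1.75] 11 [-0.99 -1.71] 12 [-1.06 -1.67]
```

Call:
drive_tool:
  commands:
    - [[-0.0009,-0.0026,0.0005,0,0,0,-1],[-0.0009,-0.0026,0.0005,0,0,0,-1],[-0.0009,-0.0026,0,0,0,0,-1],[-0.0009,-0.0026,0,0,0,-1.5,-1],[-0.0002,-0.002,0,0,0,-2.3,-1],[-0.0003,-0.0019,0,0,0,-2.3,-1],[-0.0004,-0.0019,0,0,0,-2.3,-1],[-0.0005,-0.0019,0,0,0,-2.3,-1]]

```text
time_s: 54.13
eef_pos: [640.4, -142.2, 78.7]
orientation: [-2.768, -1.486, -0.005]
wrist_force: [2.8, 4.1, -4.7]
opening: 0.4
```

Run:
```python
from h import *
rep(4)
```

```text
t54.13 pos [ 640.4 -142.2   78.7] th 56.5 F [ 2.79  4.06 -4.68] M [ 0.646 -0.64  -0.053] T@axis 0.191 (reaction; F50=3.81) r 50.3 turn~0.922
```

Call:
drive_tool:
  commands:
    - [[-0.0006,-0.002,-0.0005,0,0,-2.3,-1],[-0.0007,-0.002,-0.0005,0,0,-2.3,-1],[-0.0008,-0.0019,-0.0005,0,0,-2.3,-1],[-0.0009,-0.0018,-0.0005,0,0,-2.3,-1],[-0.0009,-0.0018,-0.0003,0,0,-2.3,-1],[-0.0001,-0.0003,0,0,0,-0.4,-1],[-0.0001,-0.0003,0,0,0,-0.4,-1],[-0.0001,-0.0003,0,0,0,-0.4,-1]]

```text
time_s: 54.8
eef_pos: [636.0, -153.1, 77.1]
orientation: [2.913, 1.176, 0.004]
wrist_force: [2.0, 4.9, 2.1]
opening: 0.6
```

Run:
```python
from h import *
rep(4);avg(4,1)
```

```text
t54.80 pos [ 636.  -153.1   77.1] th 44.0 F [2.05 4.89 2.08] M [ 0.741 -0.345 -0.07 ] T@axis 0.208 (reaction; F50=4.15) r 50.1 turn~1.146
t54.80 [ 636.  -153.1   77.1] F [2.05 4.89 2.08] sd [0. 0. 0. 0.] Mz -0.070 F50=4.15 Fn 4.92 Ft -1.99 turn 1.146
```

Call:
drive_tool:
  commands:
    - [[-0.0002,-0.0003,0,0,0,-0.36,-1],[-0.0001,-0.0003,-0.0001,0,0,-0.36,-1],[-0.0002,-0.0003,0,0,0,-0.36,-1],[-0.0001,-0.0003,0,0,0,-0.36,-1],[-0.0002,-0.0003,-0.0001,0,0,-0.36,-1],[-0.0001,-0.0002,0,0,0,-0.36,-1],[-0.0002,-0.0003,0,0,0,-0.36,-1],[-0.0001,-0.0002,0,0,0,-0.36,-1]]

```text
time_s: 55.47
eef_pos: [635.2, -154.9, 76.9]
orientation: [2.942, 1.102, 0.005]
wrist_force: [3.2, 5.3, 3.2]
opening: 0.6
```

Run:
```python
from h import *
avg(4,1)
```

```text
t55.47 [ 635.2 -154.9   76.9] F [3.17 5.3  3.21] sd [0. 0. 0. 0.] Mz -0.067 F50=5.15 Fn 5.93 Ft -1.70 turn 1.184
```

Call:
drive_tool:
  commands:
    - [[-0.0001,-0.0002,0,0,0,-0.3,-1],[-0.0001,-0.0002,0,0,0,-0.3,-1],[-0.0001,-0.0003,-0.0001,0,0,-0.3,-1],[-0.0002,-0.0002,0,0,0,-0.3,-1],[-0.0001,-0.0002,0,0,0,-0.3,-1],[-0.0001,-0.0003,0,0,0,-0.3,-1],[-0.0002,-0.0002,0,0,0,-0.3,-1],[-0.0001,-0.0002,0,0,0,-0.3,-1]]

```text
time_s: 56.13
eef_pos: [634.4, -156.3, 76.8]
orientation: [-2.964, -1.04, -0.006]
wrist_force: [4.2, 5.8, 2.1]
opening: 0.9
```

Run:
```python
from h import *
avg(4,1)
```

```text
t56.13 [ 634.4 -156.3   76.8] F [4.23 5.85 2.07] sd [0. 0. 0. 0.] Mz -0.037 F50=6.84 Fn 7.04 Ft -1.58 turn 1.214
```

Call:
drive_tool:
  commands:
    - [[-0.0001,-0.0002,0,0,0,-0.2,-1],[-0.0001,-0.0002,0,0,0,-0.2,-1],[-0.0001,-0.0002,0,0,0,-0.2,-1],[-0.0001,-0.0002,0,0,0,-0.2,-1],[-0.0001,-0.0002,0,0,0,-0.2,-1],[-0.0001,-0.0001,0,0,0,-0.2,-1],[0,0,0,0,0,0,-1],[0,0,0,0,0,0,-1]]

```text
time_s: 56.8
eef_pos: [633.9, -157.1, 76.8]
orientation: [-2.975, -1.009, -0.006]
wrist_force: [3.7, 7.4, 2.5]
opening: 0.5
```

Run:
```python
from h import *
avg(4,3)
```

```text
t56.90 [ 633.9 -157.1   76.8] F [3.69 6.91 2.28] sd [0.079 0.314 0.016 0.031] Mz -0.113 F50=5.97 Fn 7.29 Ft -2.87 turn 1.231
```

Call:
drive_tool:
  commands:
    - [[-0.0002,-0.0002,0,0,0,-0.3,-1],[-0.0002,-0.0002,0,0,0,-0.3,-1],[-0.0002,-0.0002,0,0,0,-0.3,-1],[-0.0002,-0.0002,0,0,0,-0.3,-1],[-0.0001,-0.0002,0,0,0,-0.3,-1],[-0.0001,-0.0002,0,0,0,-0.3,-1],[0,0,0,0,0,0,-1],[0,0,0,0,0,0,-1]]

```text
time_s: 57.57
eef_pos: [633.3, -158.2, 76.8]
orientation: [-2.99, -0.962, -0.008]
wrist_force: [4.6, 8.1, 2.4]
opening: 0.0
```

Run:
```python
from h import *
avg(4,3)
```

```text
t57.67 [ 633.3 -158.2   76.8] F [4.79 7.76 1.99] sd [0.194 0.231 0.012 0.012] Mz -0.090 F50=7.81 Fn 8.60 Ft -3.01 turn 1.255
```

Call:
drive_tool:
  commands:
    - [[0.0054,0.0044,0,0,0,0,-1],[0,0,0.026,0,0,0,-1],[0,0,0.03,0,0,0,-1],[-0.005,-0.03,0.02,0,0,0,-1],[-0.005,-0.04,0.01,0,0,0,-1],[-0.005,-0.04,0,0,0,0,-1],[-0.005,-0.04,0,0,0,0,-1],[-0.005,-0.04,0,0,0,0,-1]]

```text
time_s: 58.33
eef_pos: [610.7, -348.1, 162.4]
orientation: [2.988, 0.964, -0.003]
wrist_force: [0.5, -0.5, -0.6]
opening: 0.5
```

Run:
```python
from h import *
from station import capture,state
cs={n:capture(n) for n in ("top","side")}
print(state()["time_s"],state()["torque"],state()["wrist_force"])
np.save("cs3.npy",cs,allow_pickle=True)
overlay(cs["top"],P0,[1.4,1.6,1.5,1.26],"pics/o5.png",(290,155,410,255),6)
c=cs["side"]; cv2.imwrite("pics/side5.png",cv2.resize(c["image"][140:235,285:385],None,fx=6,fy=6,interpolation=cv2.INTER_CUBIC))
```

```text
58.4333 [-0.00017911 -0.00027288 -0.00644425] [0.13762034 0.5386178  0.45202777]
```

View pics/o5.png

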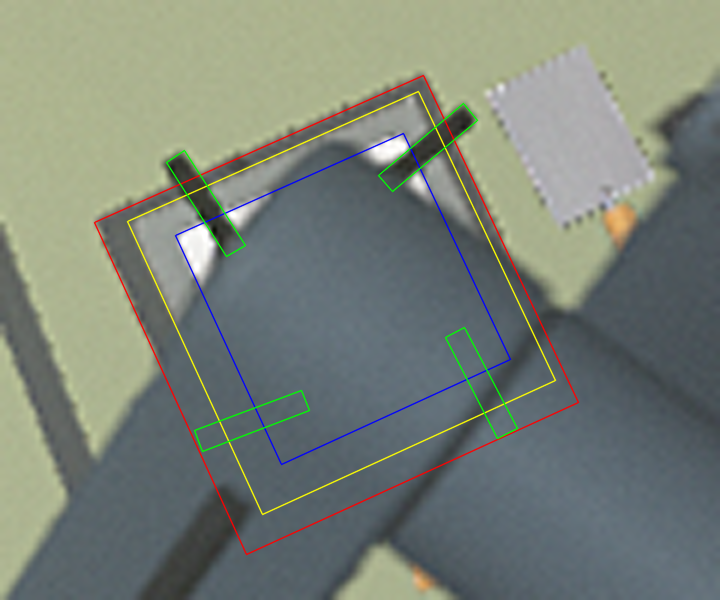

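View pics/side5.png

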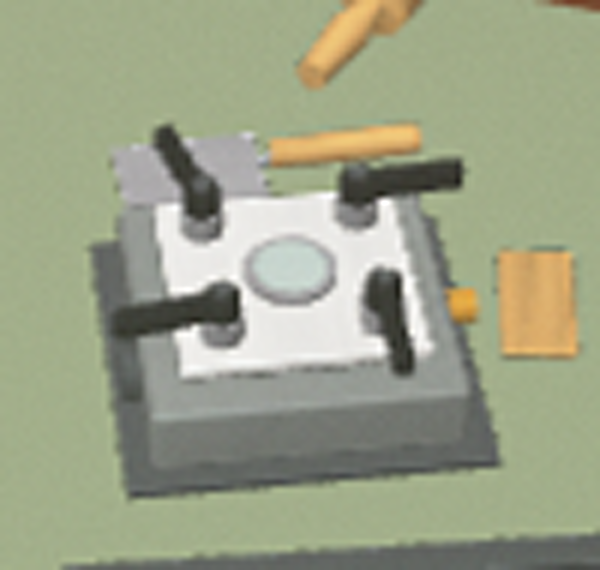

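Call:
drive_tool:
  commands:
    - [[-0.0165,0.018,-0.003,0,0,7.1,-1],[-0.0165,0.018,-0.005,0,0,7.1,-1],[-0.0165,0.018,-0.005,0,0,7.1,-1],[-0.0165,0.018,-0.005,0,0,7.1,-1],[-0.0165,0.018,-0.005,0,0,7.1,-1],[-0.0165,0.018,-0.005,0,0,7.1,-1],[-0.0165,0.018,-0.005,0,0,7.1,-1],[-0.0165,0.018,-0.005,0,0,7.1,-1]]

```text
time_s: 59.1
eef_pos: [478.4, -200.7, 123.7]
orientation: [2.164, 2.278, -0.002]
wrist_force: [0.5, -0.4, 0.0]
opening: 0.0
```

Run:
```python
from h import *
rep(3)
```

```text
t59.10 pos [ 478.4 -200.7  123.7] th 92.9 F [ 0.48 -0.38  0.05] M [ 0.001 -0.09   0.042] T@axis 0.070 (reaction; F50=1.40) r 43.7 turn~1.364
```

Call:
drive_tool:
  commands:
    - [[-0.003,-0.003,0,0,0,5.5,-1],[-0.002,-0.003,0,0,0,5.5,-1],[0,0,-0.005,0,0,5,-1],[0,0,-0.015,0,0,0,-1],[0,0,-0.015,0,0,0,-1],[0,0,-0.01,0,0,0,-1],[0,0,-0.002,0,0,0,-1],[0,0,0,0,0,0,-1]]

```text
time_s: 59.77
eef_pos: [474.1, -207.1, 76.1]
orientation: [-1.833, -2.549, 0.001]
wrist_force: [-0.2, 0.2, 0.1]
opening: 0.4
```

Run:
```python
from h import *
rep(3)
```

```text
t59.77 pos [ 474.1 -207.1   76.1] th 108.5 F [-0.16  0.21  0.07] M [ 0.045 -0.144 -0.019] T@axis -0.032 (reaction; F50=-0.64) r 51.7 turn~1.304
```

Call:
drive_tool:
  commands:
    - [[-0.0008,0.002,0,0,0,0,-1],[-0.0008,0.002,0,0,0,0,-1],[-0.0008,0.002,0,0,0,0,-1],[-0.0006,0.0016,0,0,0,0,-1],[-0.0003,0.0008,0,0,0,0,-1],[-0.0002,0.0005,0,0,0,0,-1],[-0.0001,0.0003,0,0,0,0,-1],[-0.0001,0.0003,0,0,0,0,-1]]

```text
time_s: 60.43
eef_pos: [472.2, -200.2, 77.5]
orientation: [1.83, 2.547, -0.003]
wrist_force: [-2.1, -6.2, -0.2]
opening: 0.6
```

Run:
```python
from h import *
avg(3,2)
```

```text
t60.48 [ 472.1 -200.2   77.5] F [-1.68 -6.2   0.04] sd [0.376 0.026 0.031 0.016] Mz 0.087 F50=4.80 Fn 4.66 Ft 4.42 turn 1.443
```

Call:
drive_tool:
  commands:
    - [[-0.0001,0.0002,0,0,0,0,-1],[-0.0001,0.0003,0,0,0,0,-1],[-0.0002,0.0003,0,0,0,0,-1],[-0.0002,0.0003,0,0,0,0,-1],[-0.0001,0.0003,0,0,0,0,-1],[-0.0001,0.0002,0,0,0,0,-1],[0,0,0,0,0,0,-1],[0,0,0,0,0,0,-1]]

```text
time_s: 61.15
eef_pos: [471.5, -199.1, 77.5]
orientation: [1.83, 2.547, -0.004]
wrist_force: [-0.5, -7.2, -0.3]
opening: 0.5
```

Run:
```python
from h import *
avg(3,2)
```

```text
t61.20 [ 471.5 -199.1   77.5] F [-0.91 -7.23 -0.17] sd [0.414 0.01  0.004 0.018] Mz 0.070 F50=5.85 Fn 6.05 Ft 4.06 turn 1.470
```

Call:
drive_tool:
  commands:
    - [[-0.0001,0.0003,0,0,0,0,-1],[-0.0001,0.0003,0,0,0,0,-1],[-0.0002,0.0003,0,0,0,0,-1],[-0.0002,0.0003,0,0,0,0,-1],[-0.0001,0.0003,0,0,0,0,-1],[-0.0001,0.0003,0,0,0,0,-1],[0,0,0,0,0,0,-1],[0,0,0,0,0,0,-1]]

```text
time_s: 61.87
eef_pos: [470.8, -197.8, 77.5]
orientation: [1.829, 2.547, -0.005]
wrist_force: [-1.6, -8.7, -0.7]
opening: 0.3
```

Run:
```python
from h import *
avg(3,2)
```

```text
t61.92 [ 470.8 -197.8   77.5] F [-1.6  -8.82 -0.87] sd [0.015 0.155 0.032 0.027] Mz 0.127 F50=7.77 Fn 7.32 Ft 5.19 turn 1.500
```

Call:
drive_tool:
  commands:
    - [[0.0033,-0.0062,0,0,0,0,-1],[0.001,-0.002,0.01,0,0,0,-1],[0,0,0.03,0,0,0,-1],[0,0,0.03,0,0,0,-1],[0,-0.02,0.02,0,0,0,-1],[0,-0.03,0,0,0,0,-1],[0,-0.02,0,0,0,0,-1],[0,0,0,0,0,0,-1]]

```text
time_s: 62.58
eef_pos: [475.0, -276.9, 168.0]
orientation: [1.836, 2.543, -0.002]
wrist_force: [-0.3, -0.1, -0.0]
opening: 0.4
```

Run:
```python
from h import *
from station import *
s=state(); print(s["time_s"],s["eef_pos"],s["wrist_force"],abs(s["qvel"]).max())
c=capture("side"); cv2.imwrite("pics/final.png",c["image"])
print(close_job())
```

```text
62.5833 [ 474.99577937 -276.8617942   167.95556797] [-0.31220112 -0.10760443 -0.02749488] 0.06349874854400366
the job is handed in; nothing more can be done
None
```

View pics/final.png

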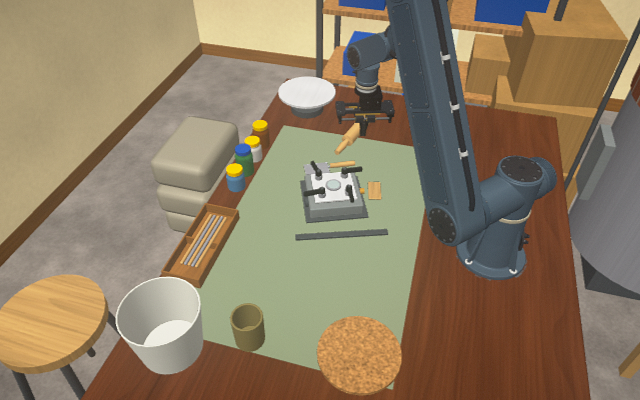

